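# Lower jars into the jar warmer with its loose crank and set the dial

## Task

Warm up the caked spice jars: stand every dark-lidded spice jar that is there upright on the raised tray of the jar warmer, then seat the loose crank on the spindle inside the collar and turn it clockwise until the tray is all the way down. Put the crank back upright on its cork mat, leave the dial's white pointer at the one thick bar mark of its scale, and do not disturb the other things on the table.

Things in the scene. Friction and masses are not known exactly. Their poses are not given: they have to be found in the camera images.
- warmer: Jar warmer: white machine 431 mm long (its y), 100 to 108 mm deep (x, to its back), fixed to the table; origin on the table below its middle. Well with the lift tray centred at y = -85 mm: open box, inside 86 (x) by 237 mm (y), rim 140 mm high. Beside it the drive housing (y 40 to 220 mm, 85 mm high) with the dial at y = 78 and the collar of the crank spindle at y = 165 mm
- tray_floor (a point): centre of the top face of the lift tray (80 x 230 mm, aluminium, with four round marks 48 mm across in a row along y at -87, -29, +29 and +87 mm); axes as the warmer's. It starts about 89 to 95 mm above the table, 45 to 51 mm below the rim
- tray (a joint): how far the lift tray has gone down, m: 0 is the top, 0.066 fully down at a stop (jar lids are then below the rim). It moves only with the spindle: 6.8 mm down per radian that the spindle turns clockwise seen from above (about 1.5 turns the whole way, 0.3 N m to turn) and stays where it is left
- spindle_mouth (a point): centre of the collar's mouth, 130 mm above the table: upright tube, inner radius 44, outer 50 mm, 45 mm deep. On its axis inside stands the spindle: a hexagon 34 mm across flats, 13 mm high, and on it a six-sided tip tapering over 18 mm to 20 mm across (14 mm below the mouth), which centres the crank. The hexagon's angle is not given, and the hub hides it: find it by feel
- crank: the loose steel crank, about 0.5 kg, centre of mass low in the hub. Hub 56 mm high, 55 mm wide, its foot flange 8 mm thick, 76 mm wide (83 over corners). In its underside a hexagonal socket, 37 mm across flats, 34 mm deep, fits the spindle every 60 degrees, give or take about 8. Arm along x, -21 to +99 mm, 22 mm wide, 56 to 68 mm above the underside. Origin: centre of the underside, z up
- crank_foot (a point): the same point as the crank's origin, centre of the hub's underside; x along the arm, z up. With the crank fully seated it is on the floor of the collar, 45 mm below the collar's mouth; while the hexagons do not match it stays about 30 to 35 mm below the mouth
- crank_bar (a point): centre of the black grip bar on top of the hub, 86 mm above the foot: 40 mm long (along the arm, x), 18 mm thick (y), 36 mm high; for lifting and seating the crank
- handle_mid (a point): middle of the crank's upright handle, 85 mm out along the arm and 107 mm above the foot: a black round post, 24 mm across, standing 72 to 138 mm above the foot, that spins freely on its pin
- mat: round cork mat, 150 mm across, 6 mm thick, fixed, on the table left of the warmer, on which the crank stands at first. Origin at the centre of its underside
- dial (a joint): angle of the dial's white pointer line, rad, clockwise seen from above; 0 is towards the front (-x of the warmer); thin ticks every 30 degrees from 0 to 300, the one thick bar mark is the sixth of them, at 2.618 (150 degrees). Stiff to 0.05 N m and stays where it is left; stops at 0 and 5.3
- dial_grip (a point): centre of the dial's grip bar, on the dial's axis, 115 mm above the table; the bar is 50 mm long (along the pointer), 14 mm thick and 24 mm high, on a black disc 53 mm across. The pointer line is on the -x half of this point's frame
- jar_a_mid (a point): centre (half-way up) of a spice jar with a dark screw lid, round, 41 mm across, 105 mm high, 0.1 kg, standing on the table to the right of the warmer; the lid is the top 30 mm. Between two and four of the four such jars are there; an absent one reads None
- jar_b_mid (a point): centre (half-way up) of a spice jar with a dark screw lid, round, 41 mm across, 105 mm high, 0.1 kg, standing on the table to the right of the warmer; the lid is the top 30 mm. Between two and four of the four such jars are there; an absent one reads None
- jar_c_mid (a point): centre (half-way up) of a spice jar with a dark screw lid, round, 41 mm across, 105 mm high, 0.1 kg, standing on the table to the right of the warmer; the lid is the top 30 mm. Between two and four of the four such jars are there; an absent one reads None
- jar_d_mid (a point): centre (half-way up) of a spice jar with a dark screw lid, round, 41 mm across, 105 mm high, 0.1 kg, standing on the table to the right of the warmer; the lid is the top 30 mm. Between two and four of the four such jars are there; an absent one reads None
- mug: bystander, not to be disturbed: green and white mug, 78 mm across, 101 mm high; origin at the centre of its underside
- tin: bystander, not to be disturbed: food tin, 75 mm across, 58 mm high; origin at the centre of its underside
- glass_jar: bystander, not to be disturbed: squat glass jar with a green lid, 66 mm across, 84 mm high; origin at the centre of its underside
- sauce: bystander, not to be disturbed: bottle of dressing, 66 mm across, 184 mm high; origin at the centre of its underside
Things that resemble listed ones, but are neither listed nor needed, are in the scene too. What is shaped like the part that bears jar_b_mid but green is not meant.

How it is judged:
By the outcome, as a careful person would: the job done as asked, in the order asked, and still so for the second after the job is handed in, with the robot touching nothing.
Of jar_a, jar_b, jar_c, jar_d only 2 to 4 are there at a start; the rules pass over those that are not, and their reading is None.
At some moment in a run one of crank may be knocked a few centimetres aside while the robot is not near it.
It also fails if it takes over 210 s, if anything falls off the work surface, if the arm or the gripper's body presses on something with over 40 N, if the wrist force passes 120 N, or if a joint passes its speed limit or range.

## Robot

A 6-joint arm with a two-finger parallel gripper is mounted at the origin on a cart in front of the work surface, level with it; the furniture and walls round the work are solid. World frame = base frame: x ahead of the robot, y to its left, z up, the work surface at z = 0. Lengths are in m, angles in rad, forces in N, time in s.
With the tool pointing down it reaches from about 0.375 to 0.9 m from the base axis. Payload 3.1 kg.
Tool frame: the origin (TCP) lies midway between the tips of the shut fingers; the grasp point (between the pads) lies manip.grip_depth behind it (manip.grip_depth is the distance from the TCP to the grasp point, in m); z points along the fingers, y is the direction in which the jaws open and shut (so a half turn about z gives the same grasp; the last joint's range is limited). The gripper opens to 85 mm and grips with 20 to 120 N. Pads are 22 mm wide; open, the fingers measure 114 mm over their backs; the gripper's body (76 mm by 85 mm) begins 54 mm behind the grasp point. The pads swing forward as they close: fully open they stand 13 mm farther back than shut.
Start: joints at [-1.29, 0.527, 1.433, -0, 1.181, -0.178], TCP at [0.277, -0.56, 0.231] pointing down, gripper open.
Joint ranges: [-3.08, 3.08], [-0.75, 2.2], [0.22, 2.44], [-1.43, 4.57], [0, 2.65], [-2.85, 2.85]. Speed limits (rad/s): [2.79, 2.79, 3.14, 3.14, 3.14, 3.14].

## Interface

Orientations are given as a unit quaternion [x, y, z, w].
In Python, from station import manip, vision gives the robot as it stands.
- The arm moves only by the shell command python3 -m crank 'ROWS' [FORCE]. ROWS is JSON, a list of rows, each an object with "grip": the closure, from 0 (fully open) to 1 (shut); "offset": the shift along the tool's x, y, z in mm, a list of three; "angular": the turn, a rotation vector about the tool's x, y, z in degrees, a list of three. A call has 1 to 10 rows; each row is the pose to reach, as a shift and turn from the pose commanded when the call began, along the tool's axes at that moment; what a row does not reach only later rows make up. A row lasts 1/10 s, in which the tool goes at most 50 mm and 8.59 degrees, less where a joint would pass 70% of its speed; a pose out of reach is approached as far as the arm can. A call with a gripper value outside its range is refused whole. The fingers move at their own pace and stop on an object; FORCE is the grip in N (left out, the last holds). Time passes only in rows, so rows that repeat a pose let the fingers close. It gives the time, the measured TCP pose, the force and the opening at its end, in the units of the state.
- manip.sense(): the state, without advancing time (a new reading comes with each control period).
- vision.snapshot(name): name is "scene" or "top"; returns a dict with "pixels" (420x560x3 uint8, red, green, blue), "intrinsics" (3x3 intrinsics, pixels), "R" (3x3) and "t" (3): a world point X has camera coordinates R X + t. Camera axes: x right, y down, z forward; pixel columns grow to the right and rows downward; lengths in m; the calibration is good to about 2 mm. A picture is of the moment at which its call begins. There is no depth.
- manip.sign_off(): hands the job in, once; it reports no verdict.
The state is a dict: "t": time; "q": joint angles; "qd": joint speeds; "tau": joint torques, N m; "tcp_pos": TCP position; "tool_rot": TCP orientation; "force": force on the tool from outside, world axes, zero at the start; "ft_torque": the same for the moment, N m; "finger_gap": opening from 0.0 (shut) to 1.0 (fully open).
Only numpy, scipy, OpenCV 4.12 (cv2) and the standard library are available. Lean on these libraries where they do the work, as an engineer would, in place of code of your own. Each camera call takes 0.05 s, during which the arm holds its last target.

## Working session

There is one attempt and no reset: what is moved stays moved. The work goes in short steps, Python scripts to look and compute and a shell command to move; the robot and the scene stay as the last step left them, time stands still between calls to the robot, and variables do not carry over. Pictures are saved under pics/ and viewed, and the job is handed in when it is done.

```bash
ls -la; mkdir -p pics
python3 - <<'E'
from station import manip, vision
import cv2,numpy as np
s=manip.sense(); print(s, manip.grip_depth)
for n in("scene","top"):
    d=vision.snapshot(n); cv2.imwrite(f"pics/{n}0.png",d["pixels"][:,:,::-1]); print(n,d["intrinsics"],d["R"],d["t"])
E
```

```text
total 12
drwxr-xr-x  3 agent agent 4096 Dec  6 13:24 .
drwxr-xr-x 23 root  root  4096 Dec  6 13:24 ..
drwxr-xr-x  2 agent agent 4096 Dec  6 13:24 pics
{'t': 0.0, 'q': array([-1.28951410e+00,  5.28432366e-01,  1.43391102e+00,  4.43740584e-06,
        1.18137711e+00, -1.78494192e-01]), 'qd': array([-5.30119787e-05,  1.69652306e-04, -1.31122680e-03, -5.46390395e-04,
       -1.19388966e-03, -1.14298416e-03]), 'tau': array([-4.43216459e-05, -4.42350948e+01, -1.78026778e+01, -2.44444946e-04,
        8.41032481e-03,  1.74657877e-06]), 'tcp_pos': array([ 0.27717212, -0.559384  ,  0.2303516 ]), 'tool_rot': array([ 9.73691516e-01,  2.27867724e-01, -5.26060747e-05, -1.06262064e-03]), 'force': array([ 0.08665519, -0.61303818,  0.69280894]), 'ft_torque': array([ 0.0573666 , -0.00175393,  0.01372113]), 'finger_gap': 0.9998165640609626} 0.0187
scene [[391.64953876   0.         284.94827046]
 [  0.         391.64953876 215.1155367 ]
 [  0.           0.           1.        ]] [[-0.87658434 -0.48118588 -0.00774919]
 [-0.17793432  0.33902308 -0.92379799]
 [ 0.4471457  -0.80840801 -0.3828018 ]] [0.51863078 0.19011817 1.01596527]
top [[453.70955302   0.         278.50215506]
 [  0.         453.70955302 212.73351093]
 [  0.           0.           1.        ]] [[-0.01714367 -0.9997177   0.0164501 ]
 [-0.99196017  0.01494286 -0.12566514]
 [ 0.12538385 -0.01847221 -0.99193632]] [0.00916135 0.59975459 1.33437467]
```

View pics/scene0.png

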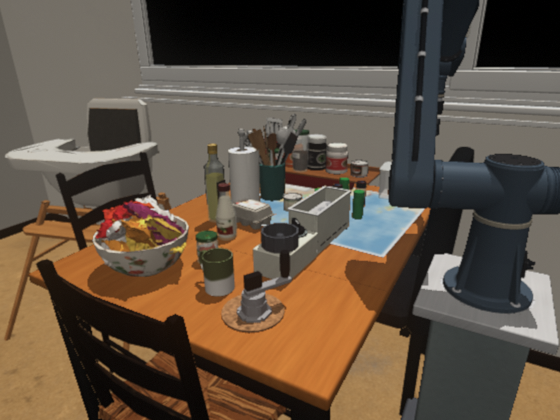

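View pics/top0.png

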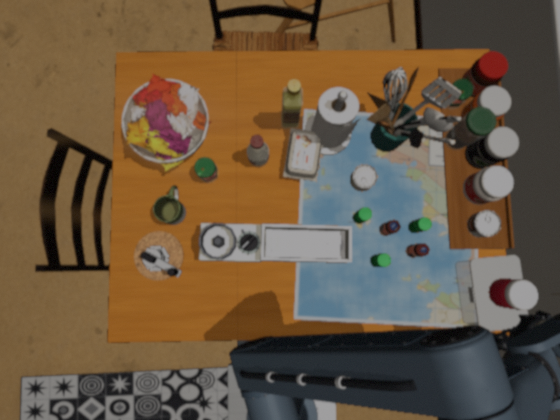

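Run:
```python
import cv2
a=cv2.imread("pics/top0.png");b=cv2.imread("pics/scene0.png")
cv2.imwrite("pics/c1.png",cv2.resize(a[190:290,340:450],None,fx=5,fy=5,interpolation=cv2.INTER_CUBIC))
cv2.imwrite("pics/c2.png",cv2.resize(a[210:290,125:360],None,fx=3.4,fy=3.4,interpolation=cv2.INTER_CUBIC))
cv2.imwrite("pics/c3.png",cv2.resize(b[160:330,200:400],None,fx=3.5,fy=3.5,interpolation=cv2.INTER_CUBIC))
```

```text
(no output)
```

View pics/c1.png

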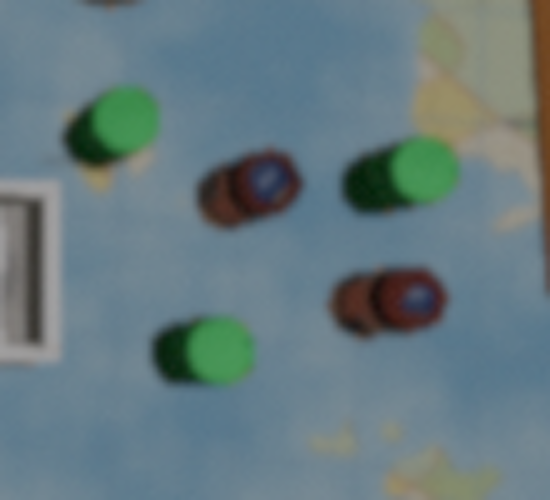

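View pics/c2.png

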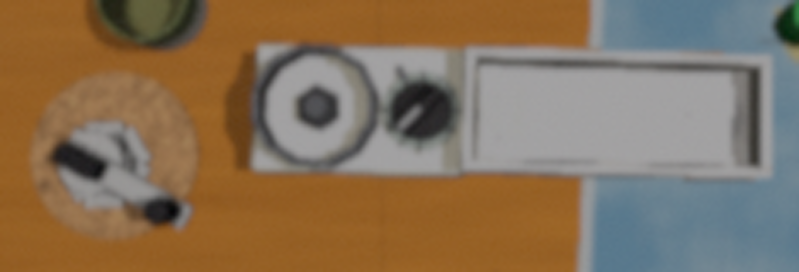

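View pics/c3.png

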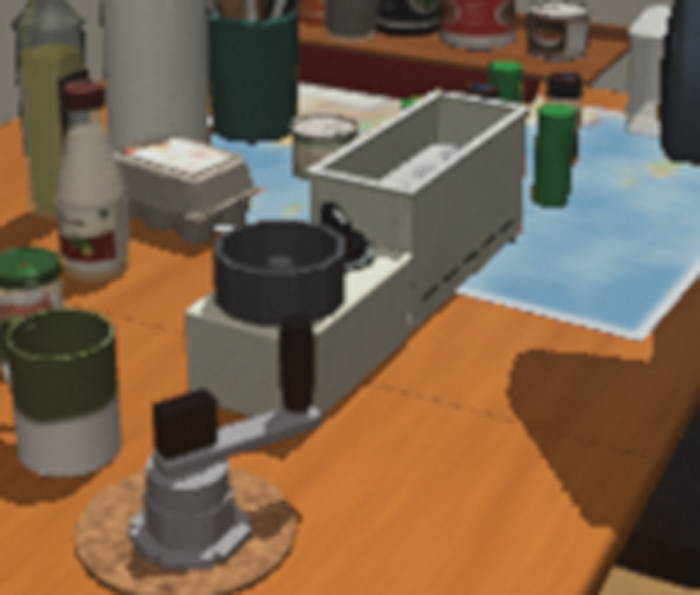

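```bash
cat > h.py <<'E'
from station import manip, vision
import cv2,numpy as np
from scipy.spatial.transform import Rotation as Ro
def snap(n,tag):
    d=vision.snapshot(n); im=np.ascontiguousarray(d["pixels"][:,:,::-1]); cv2.imwrite(f"pics/{tag}.png",im); return im,d
def ray(d,p):
    c=-d["R"].T@d["t"]; v=d["R"].T@np.linalg.inv(d["intrinsics"])@np.array([p[0],p[1],1.]); return c,v/np.linalg.norm(v)
def onz(d,p,z):
    c,v=ray(d,p); return c+v*(z-c[2])/v[2]
def tri(d1,p1,d2,p2):
    c1,v1=ray(d1,p1);c2,v2=ray(d2,p2)
    A=np.array([v1,-v2]).T; s=np.linalg.lstsq(A,c2-c1,rcond=None)[0]
    a,b=c1+s[0]*v1,c2+s[1]*v2; return (a+b)/2,np.linalg.norm(a-b)
def proj(d,X):
    k=d["intrinsics"]@(d["R"]@np.asarray(X)+d["t"]); return k[:2]/k[2]
def crop(im,x0,x1,y0,y1,f,name):
    cv2.imwrite(f"pics/{name}.png",cv2.resize(im[y0:y1,x0:x1],None,fx=f,fy=f,interpolation=cv2.INTER_CUBIC))
def blobs(mask,amin=5):
    n,l,s,c=cv2.connectedComponentsWithStats(mask.astype(np.uint8)); return [(c[i].round(1).tolist(),s[i].tolist()) for i in range(1,n) if s[i][4]>=amin]
def tool():
    s=manip.sense(); return s["tcp_pos"],Ro.from_quat(s["tool_rot"]),s
def go(target,yaw=None):
    "offset mm (tool axes) and z-turn deg to bring TCP to target; yaw = world angle (deg) of the tool y (jaw) axis"
    p,r,s=tool(); o=r.inv().apply(np.asarray(target)-p)*1e3
    y=r.as_matrix()[:,1]; cur=np.degrees(np.arctan2(y[1],y[0])); out=[o.round(1).tolist(),'jaw now',round(cur,1)]
    z=r.as_matrix()[:,2]; out+=['z',z.round(4).tolist()]
    if yaw is not None:
        dd=(-(yaw-cur)+90)%180-90; out+=['turn about tool z',round(dd,1),'q6',round(np.degrees(s['q'][5]),1)]
    print(*out)
E
python3 - <<'E'
from h import *
t,dt=snap("top","t1"); s,ds=snap("scene","s1")
for n,d in(("top",dt),("scene",ds)): print(n,(-d["R"].T@d["t"]).round(3))
hs=cv2.cvtColor(t,cv2.COLOR_BGR2HSV)
for nm,p in dict(jar1=(393,226),jar2=(422.5,249.5)).items(): print(nm,onz(dt,p,.105).round(3))
for p in [(227,203)]: pass
# rim corners approx from crop c2 (px/3.4+125,+210)
f=lambda x,y:(125+x/3.4,210+y/3.4)
for nm,p,z in [("wellTL",f(465,45),.14),("wellTR",f(773,57),.14),("wellBL",f(462,175),.14),("wellBR",f(772,182),.14),("houseTL",f(257,42),.085),("houseBL",f(250,172),.085),("dial",f(420,110),.115),("spin",f(317,107),.116),("mouth",f(317,108),.13),("bar",f(78,158),.116),("handle",f(161,211),.144),("mat",f(114,155),.006)]:
    print(nm,np.round(p,1),onz(dt,p,z).round(3))
crop(t,185,270,215,275,9,"c4"); crop(s,310,380,165,225,10,"c5"); crop(s,210,320,210,340,5,"c6")
E
```

```text
top [0.428 0.025 1.399]
scene [0.034 1.006 0.569]
jar1 [ 0.548 -0.328  0.105]
jar2 [ 0.479 -0.409  0.105]
wellTL [261.8 223.2] [0.558 0.049 0.14 ]
wellTR [352.4 226.8] [ 0.544 -0.204  0.14 ]
wellBL [260.9 261.5] [0.452 0.052 0.14 ]
wellBR [352.1 263.5] [ 0.442 -0.2    0.14 ]
houseTL [200.6 222.4] [0.569 0.227 0.085]
houseBL [198.5 260.6] [0.459 0.232 0.085]
dial [248.5 242.4] [0.507 0.087 0.115]
spin [218.2 241.5] [0.511 0.172 0.116]
mouth [218.2 241.8] [0.509 0.171 0.13 ]
bar [147.9 256.5] [0.472 0.369 0.116]
handle [172.4 272.1] [0.427 0.294 0.144]
mat [158.5 255.6] [0.478 0.366 0.006]
```

View pics/c4.png

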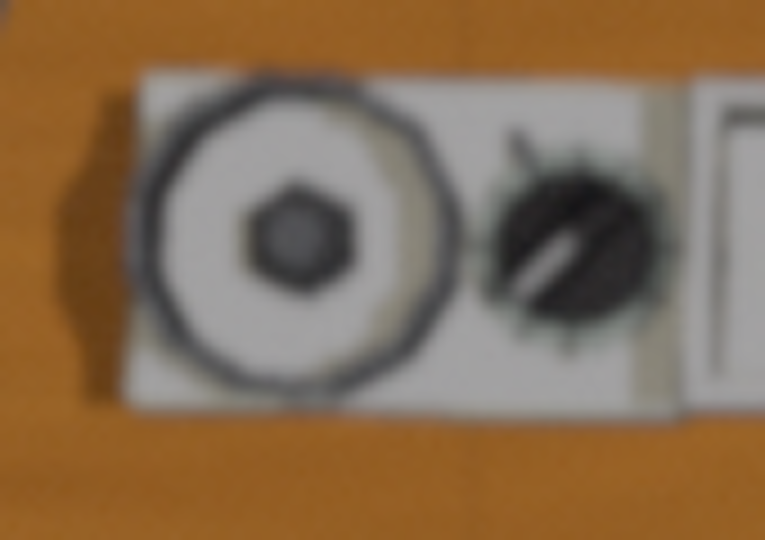

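View pics/c5.png

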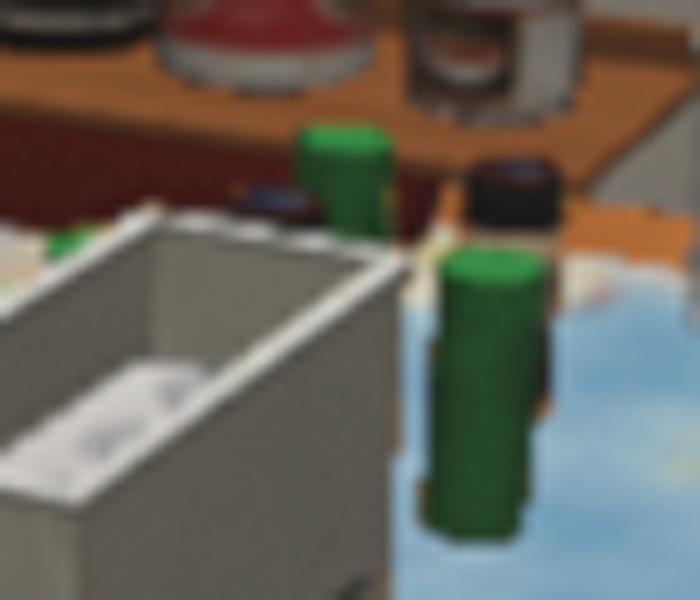

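View pics/c6.png

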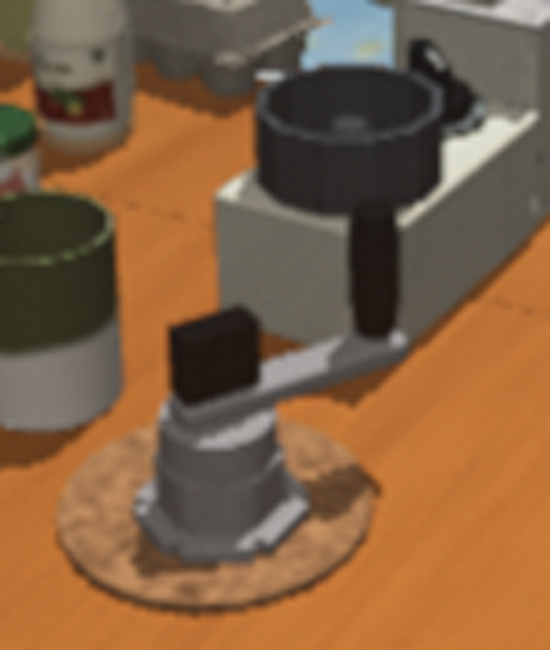

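Run:
```python
from h import *
from scipy.ndimage import map_coordinates
from scipy.optimize import least_squares
t,dt=snap("top","t2"); s,ds=snap("scene","s2")
g=cv2.cvtColor(t,cv2.COLOR_BGR2GRAY).astype(float)
un=lambda u,v,x0,y0,f:((u+.5)/f-.5+x0,(v+.5)/f-.5+y0)
# lid triangulation
for nm,a,b in (("jar1",(393,226),un(280,195,310,165,10)),("jar2",(422.5,249.5),un(514,165,310,165,10))):
    print(nm,[x.round(3) for x in tri(dt,a,ds,b)])
# collar
c0=np.array([.510,.172]);O=[];I=[]
for a in np.arange(0,360,6):
    e=np.array([np.cos(np.radians(a)),np.sin(np.radians(a))])
    r=np.arange(.030,.062,.0005)
    P=np.array([proj(dt,[*(c0+e*q),.13]) for q in r]); v=map_coordinates(g,[P[:,1],P[:,0]],order=1)
    k=v.argmin(); 
    # outer crossing
    def cross(seq,idx):
        m=(v[k]+max(v[idx]))/2
        for i in idx:
            if v[i]>m: return r[i]
    out=cross(v,list(range(k,min(k+16,len(r))))); inn=cross(v,list(range(k,max(k-20,0),-1)))
    O.append(out); I.append(inn)
    print(a,round(r[k],4),out,inn,int(v[k]),end=' | ')
    if a%24==18: print()
```

```text
jar1 [array([ 0.546, -0.328,  0.108]), np.float64(0.004)]
jar2 [array([ 0.479, -0.409,  0.107]), np.float64(0.0)]
0 0.049 0.05250000000000002 0.04350000000000001 73 | 6 0.0495 0.05300000000000002 0.04400000000000001 72 | 12 0.05 0.05400000000000002 0.04400000000000001 70 | 18 0.0485 0.05200000000000002 0.04350000000000001 64 | 
24 0.0475 0.05200000000000002 0.04300000000000001 61 | 30 0.047 0.05200000000000002 0.04250000000000001 66 | 36 0.047 0.05200000000000002 0.04300000000000001 64 | 42 0.048 0.05300000000000002 0.04350000000000001 62 | 
48 0.048 0.05250000000000002 0.04300000000000001 54 | 54 0.0475 0.05150000000000002 0.04250000000000001 56 | 60 0.0475 0.05100000000000002 0.04250000000000001 56 | 66 0.048 0.05050000000000002 0.04300000000000001 56 | 
72 0.0465 0.05050000000000002 0.04300000000000001 55 | 78 0.0475 0.05000000000000002 0.04250000000000001 58 | 84 0.047 0.049000000000000016 0.04200000000000001 58 | 90 0.0465 0.049000000000000016 0.04150000000000001 62 | 
96 0.047 0.049000000000000016 0.04250000000000001 61 | 102 0.0475 0.049500000000000016 0.04250000000000001 64 |
[... 1615 characters left out ...]
00000002 0.04250000000000001 83 | 
288 0.0475 0.05100000000000002 0.04250000000000001 89 | 294 0.0465 0.05050000000000002 0.04200000000000001 94 | 300 0.046 0.05050000000000002 0.04200000000000001 94 | 306 0.0465 0.05150000000000002 0.04300000000000001 96 | 
312 0.0475 0.05200000000000002 0.04350000000000001 94 | 318 0.047 0.05200000000000002 0.04300000000000001 95 | 324 0.046 0.05050000000000002 0.04150000000000001 93 | 330 0.046 0.05050000000000002 0.04100000000000001 93 | 
336 0.047 0.05100000000000002 0.04200000000000001 93 | 342 0.048 0.05200000000000002 0.04300000000000001 80 | 348 0.047 0.05150000000000002 0.04250000000000001 77 | 354 0.049 0.05250000000000002 0.04300000000000001 74 |
```

Run:
```python
from h import *
t=cv2.imread("pics/t2.png"); s=cv2.imread("pics/s2.png")
def cl(im): 
    g=cv2.cvtColor(im,cv2.COLOR_BGR2GRAY); return cv2.createCLAHE(6,(4,4)).apply(g)
crop(cl(t),255,360,215,275,7,"c7"); crop(cl(s),285,355,180,250,8,"c8")
go([.479,-.409,.20],90); go([.479,-.409,.07],90)
```

```text
[247.7, -45.7, 31.0] jaw now -63.7 z [-0.0002, 0.0007, -1.0] turn about tool z 26.3 q6 -10.2
[247.6, -45.6, 161.0] jaw now -63.7 z [-0.0002, 0.0007, -1.0] turn about tool z 26.3 q6 -10.2
```

View pics/c7.png

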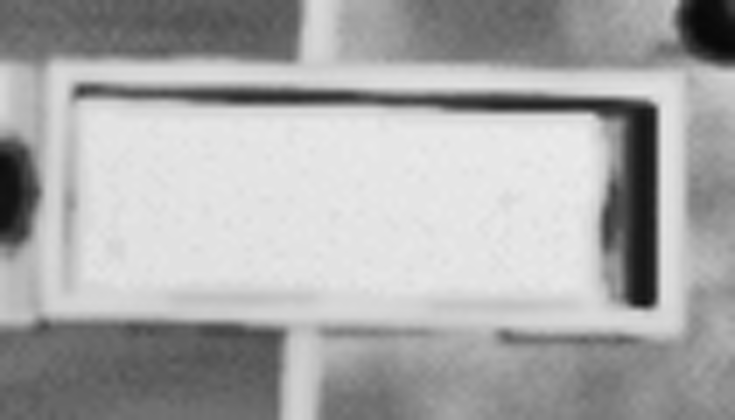

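View pics/c8.png

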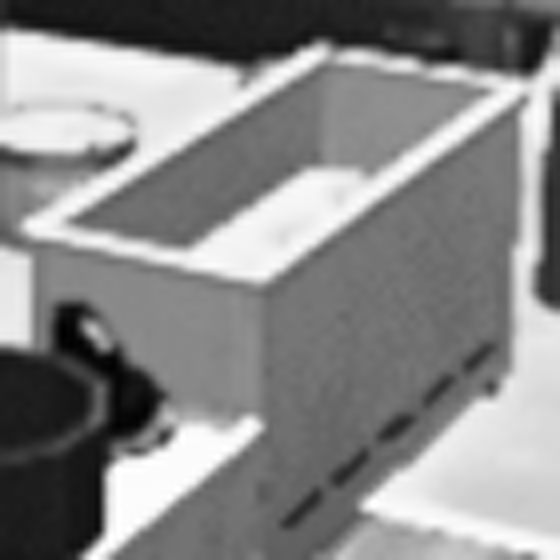

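```bash
python3 - <<'E'
from h import *
_,dt=snap("top","t3");_,ds=snap("scene","s3")
un=lambda u,v,x0,y0,f:((u+.5)/f-.5+x0,(v+.5)/f-.5+y0)
print(tri(dt,un(602,112,255,215,7),ds,un(325,170,285,180,8)))
for z in(.085,.092,.1):
  print(onz(dt,un(602,112,255,215,7),z))
for p in((48,62),(685,75),(680,337),(40,322)): print('rim outer',onz(dt,un(*p,255,215,7),.14).round(4))
for p in((73,85),(657,103),(655,307),(70,300)): print('rim inner',onz(dt,un(*p,255,215,7),.14).round(4))
print('rim corner tri',tri(dt,un(48,62,255,215,7),ds,un(25,225,285,180,8)),tri(dt,un(685,75,255,215,7),ds,un(325,47,285,180,8)))
E
python3 -m crank '[{"grip":0.15,"offset":[50,-10,0],"angular":[0,0,8]},{"grip":0.15,"offset":[100,-20,0],"angular":[0,0,16]},{"grip":0.15,"offset":[150,-30,0],"angular":[0,0,24]},{"grip":0.15,"offset":[200,-40,5],"angular":[0,0,26]},{"grip":0.15,"offset":[240,-45,15],"angular":[0,0,26]},{"grip":0.15,"offset":[248,-46,20],"angular":[0,0,26]},{"grip":0.15,"offset":[248,-46,30],"angular":[0,0,26]},{"grip":0.15,"offset":[248,-46,30],"angular":[0,0,26]}]' 30; python3 -c "
from h import *
go([.479,-.409,.07],90)"
```

```text
(array([ 0.5344109 , -0.1800741 ,  0.09099748]), np.float64(0.008356002373773933))
[ 0.53879022 -0.17943641  0.085     ]
[ 0.53819877 -0.17834801  0.092     ]
[ 0.53752283 -0.17710412  0.1       ]
rim outer [0.5576 0.0495 0.14  ]
rim outer [ 0.5484 -0.2046  0.14  ]
rim outer [ 0.4445 -0.1987  0.14  ]
rim outer [0.4547 0.0539 0.14  ]
rim inner [0.5482 0.0397 0.14  ]
rim inner [ 0.5374 -0.193   0.14  ]
rim inner [ 0.4565 -0.1892  0.14  ]
rim inner [0.4631 0.042  0.14  ]
rim corner tri (array([0.5560672 , 0.04879079, 0.14082289]), np.float64(0.0031557975632179338)) (array([ 0.54590969, -0.20611049,  0.13785646]), np.float64(0.005889617806066447))
t: 1.2
tcp_pos: [0.4778, -0.4086, 0.1996]
tool_rot: [1.0, 0.003, -0.001, -0.001]
force: [-1.0, 0.5, 0.2]
finger_gap: 0.849
[1.6, 0.7, 129.6] jaw now -89.7 z [-0.0028, 0.0021, -1.0] turn about tool z 0.3 q6 39.0
```

```bash
python3 -m crank '[{"grip":0.15,"offset":[1,1,40],"angular":[0,0,0]},{"grip":0.15,"offset":[1,1,80],"angular":[0,0,0]},{"grip":0.15,"offset":[1,1,110],"angular":[0,0,0]},{"grip":0.15,"offset":[1,1,129],"angular":[0,0,0]},{"grip":0.15,"offset":[1,1,129],"angular":[0,0,0]}]' 30
python3 - <<'E'
from h import *
t,dt=snap("top","t4"); s,ds=snap("scene","s4")
crop(t,340,480,180,300,5,"c9"); crop(s,310,400,150,240,6,"c10")
E
```

```text
t: 1.7
tcp_pos: [0.477, -0.4097, 0.0693]
tool_rot: [1.0, 0.002, -0.002, -0.002]
force: [0.2, 0.7, -0.3]
finger_gap: 0.847
```

View pics/c9.png

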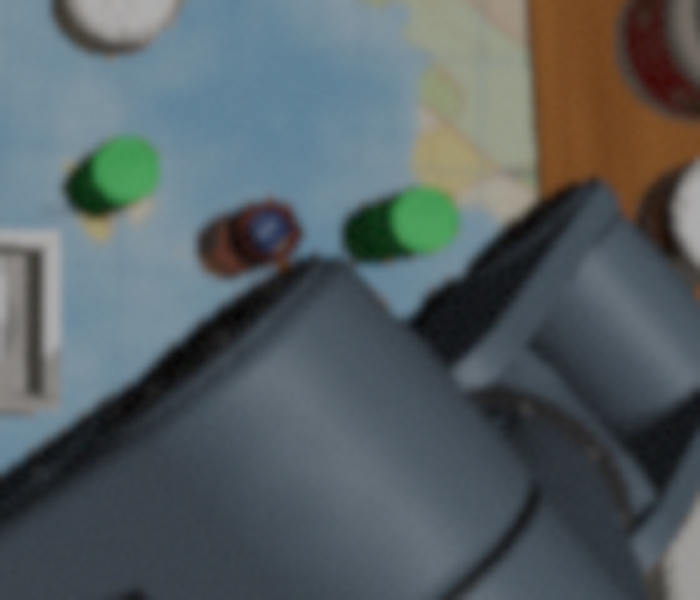

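View pics/c10.png

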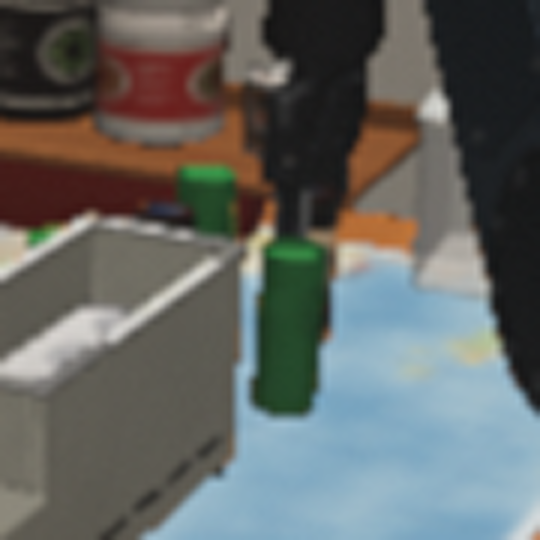

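The hand is around the right jar (arm over top px ~(420,250)), green jars untouched. Closing.

```bash
python3 -m crank '[{"grip":1,"offset":[0,0,0],"angular":[0,0,0]},{"grip":1,"offset":[0,0,0],"angular":[0,0,0]},{"grip":1,"offset":[0,0,0],"angular":[0,0,0]},{"grip":1,"offset":[0,0,0],"angular":[0,0,0]},{"grip":1,"offset":[0,0,0],"angular":[0,0,0]},{"grip":1,"offset":[0,0,0],"angular":[0,0,0]},{"grip":1,"offset":[0,0,-20],"angular":[0,0,0]}]' 30
python3 -m crank '[{"grip":1,"offset":[0,0,-40],"angular":[0,0,0]},{"grip":1,"offset":[0,0,-80],"angular":[0,0,0]},{"grip":1,"offset":[0,0,-120],"angular":[0,0,0]},{"grip":1,"offset":[0,0,-160],"angular":[0,0,0]},{"grip":1,"offset":[0,0,-180],"angular":[0,0,0]},{"grip":1,"offset":[0,0,-180],"angular":[0,0,0]}]'
python3 -c "
from h import *
go([.498,-.162,.26],0);go([.498,-.162,.26],90)"
```

```text
t: 2.5
tcp_pos: [0.479, -0.4082, 0.0908]
tool_rot: [1.0, 0.003, -0.002, -0.002]
force: [-0.9, -0.3, -0.1]
finger_gap: 0.467
t: 3.1
tcp_pos: [0.4817, -0.4111, 0.2765]
tool_rot: [1.0, 0.003, 0.003, 0.003]
force: [0.1, -0.7, -0.7]
finger_gap: 0.47
[17.9, -249.1, 14.9] jaw now -89.6 z [0.0055, -0.0067, -1.0] turn about tool z -89.6 q6 39.1
[17.9, -249.1, 14.9] jaw now -89.6 z [0.0055, -0.0067, -1.0] turn about tool z 0.4 q6 39.1
```

```bash
python3 -m crank '[{"grip":1,"offset":[4,-40,0],"angular":[0,0,0]},{"grip":1,"offset":[8,-80,5],"angular":[0,0,0]},{"grip":1,"offset":[10,-120,5],"angular":[0,0,0]},{"grip":1,"offset":[14,-160,5],"angular":[0,0,0]},{"grip":1,"offset":[16,-200,10],"angular":[0,0,0]},{"grip":1,"offset":[18,-235,15],"angular":[0,0,0]},{"grip":1,"offset":[18,-249,15],"angular":[0,0,0]},{"grip":1,"offset":[18,-249,15],"angular":[0,0,0]},{"grip":1,"offset":[18,-249,15],"angular":[0,0,0]}]'
python3 - <<'E'
from h import *
go([.498,-.162,.175],90)
t,dt=snap("top","t5"); s,ds=snap("scene","s5")
crop(t,240,480,180,300,3,"c11"); crop(s,270,400,110,240,4,"c12")
E
```

```text
t: 4.0
tcp_pos: [0.4969, -0.1615, 0.2569]
tool_rot: [1.0, 0.003, -0.0, 0.0]
force: [0.3, -0.5, -0.1]
finger_gap: 0.471
[1.1, 0.5, 81.9] jaw now -89.6 z [-0.0003, -0.0009, -1.0] turn about tool z 0.4 q6 59.4
```

View pics/c11.png

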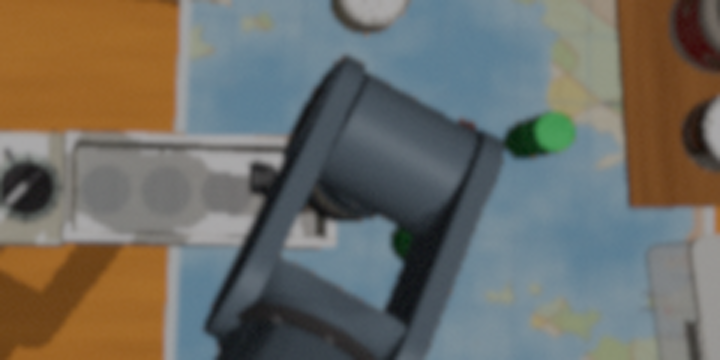

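View pics/c12.png

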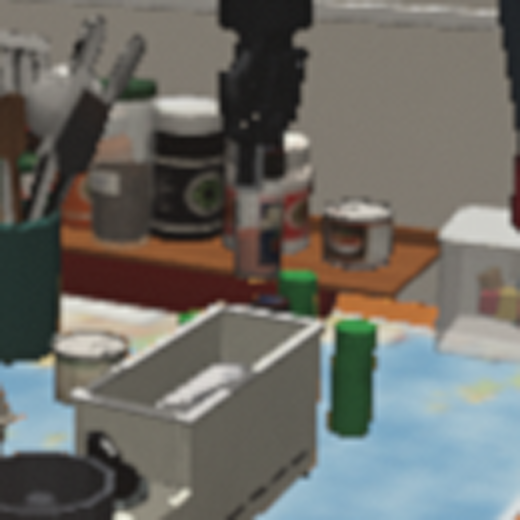

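```bash
python3 - <<'E'
from h import *
_,dt=snap("top","t6")
for p in((106,187),(167,190),(225,192)): print(onz(dt,(240+(p[0]+.5)/3-.5,180+(p[1]+.5)/3-.5),.091))
E
python3 -m crank '[{"grip":1,"offset":[1,0,30],"angular":[0,0,0]},{"grip":1,"offset":[1,0,60],"angular":[0,0,0]},{"grip":1,"offset":[1,0,80],"angular":[0,0,0]},{"grip":1,"offset":[1,0,88],"angular":[0,0,0]},{"grip":1,"offset":[1,0,88],"angular":[0,0,0]}]'
```

```text
[0.50823785 0.01204201 0.091     ]
[ 0.50440959 -0.04653278  0.091     ]
[ 0.50158524 -0.10229916  0.091     ]
t: 4.65
tcp_pos: [0.4973, -0.1614, 0.1684]
tool_rot: [1.0, 0.002, -0.001, -0.0]
force: [0.3, 0.3, -0.6]
finger_gap: 0.47
```

```bash
python3 -m crank '[{"grip":1,"offset":[1,0,2],"angular":[0,0,0]},{"grip":1,"offset":[1,0,4],"angular":[0,0,0]},{"grip":1,"offset":[1,0,4],"angular":[0,0,0]}]'; python3 -m crank '[{"grip":1,"offset":[0,0,2],"angular":[0,0,0]},{"grip":1,"offset":[0,0,2],"angular":[0,0,0]}]'
```

```text
t: 4.95
tcp_pos: [0.4996, -0.1613, 0.1663]
tool_rot: [1.0, 0.003, 0.001, 0.001]
force: [-0.3, 0.5, -0.1]
finger_gap: 0.461
t: 5.15
tcp_pos: [0.5002, -0.1612, 0.1661]
tool_rot: [1.0, 0.003, 0.002, 0.001]
force: [-1.6, 1.9, 12.6]
finger_gap: 0.466
```

```bash
python3 -m crank '[{"grip":1,"offset":[0,0,-1],"angular":[0,0,0]},{"grip":0.35,"offset":[0,0,-1],"angular":[0,0,0]},{"grip":0.2,"offset":[0,0,-1],"angular":[0,0,0]},{"grip":0.15,"offset":[0,0,-1],"angular":[0,0,0]},{"grip":0.15,"offset":[0,0,-1],"angular":[0,0,0]},{"grip":0.15,"offset":[0,0,-40],"angular":[0,0,0]},{"grip":0.15,"offset":[0,0,-80],"angular":[0,0,0]},{"grip":0.15,"offset":[0,0,-90],"angular":[0,0,0]}]'
python3 - <<'E'
from h import *
go([.547,-.328,.256],0)
s,ds=snap("scene","s7")
crop(s,270,400,110,240,4,"c13")
E
```

```text
t: 5.95
tcp_pos: [0.501, -0.1618, 0.2571]
tool_rot: [1.0, 0.003, 0.003, 0.002]
force: [0.7, -0.1, -0.1]
finger_gap: 0.851
[45.0, 166.4, 2.1] jaw now -89.6 z [0.0068, -0.0039, -1.0] turn about tool z -89.6 q6 59.6
```

View pics/c13.png

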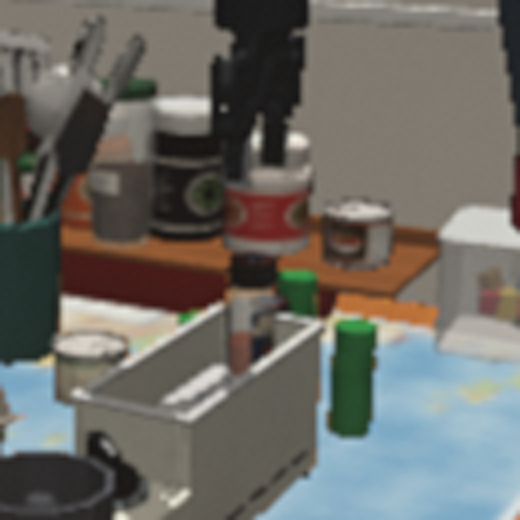

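```bash
python3 -m crank '[{"grip":0.15,"offset":[15,50,0],"angular":[0,0,0]},{"grip":0.15,"offset":[30,100,0],"angular":[0,0,0]},{"grip":0.15,"offset":[40,145,0],"angular":[0,0,0]},{"grip":0.15,"offset":[45,166,0],"angular":[0,0,0]},{"grip":0.15,"offset":[45,166,50],"angular":[0,0,0]},{"grip":0.15,"offset":[45,166,90],"angular":[0,0,0]},{"grip":0.15,"offset":[45,166,110],"angular":[0,0,0]},{"grip":0.15,"offset":[45,166,110],"angular":[0,0,0]}]'
python3 - <<'E'
from h import *
go([.547,-.328,.07],90)
s,ds=snap("scene","s8");t,_=snap("top","t8")
crop(s,310,400,140,200,8,"c14");crop(t,340,480,180,300,5,"c15")
E
```

```text
t: 6.8
tcp_pos: [0.5414, -0.3239, 0.1376]
tool_rot: [1.0, 0.003, -0.004, -0.004]
force: [0.3, 0.9, -0.2]
finger_gap: 0.847
[6.1, 4.7, 67.5] jaw now -89.7 z [-0.0089, 0.0078, -0.9999] turn about tool z 0.3 q6 48.7
```

View pics/c14.png

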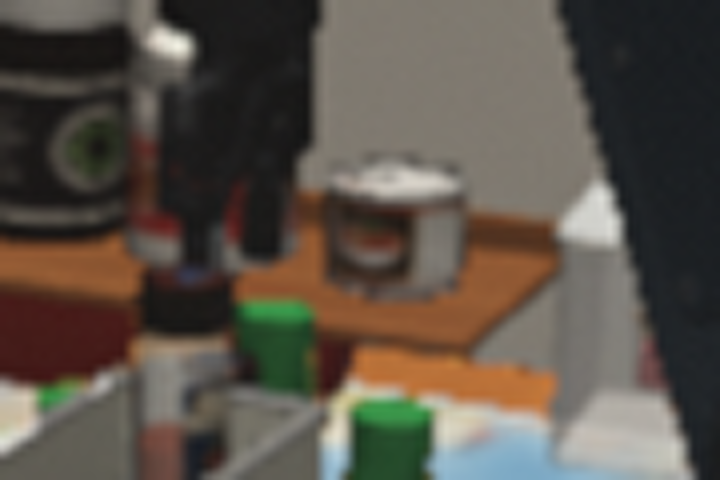

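View pics/t8.png

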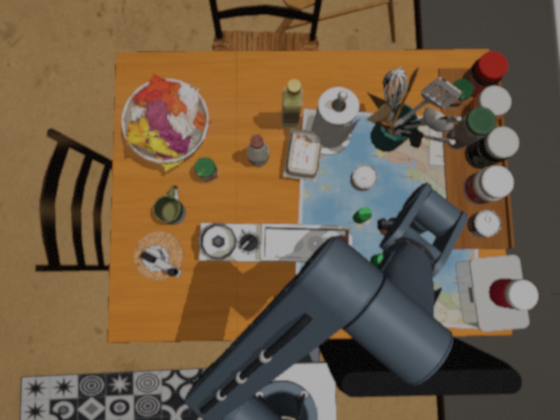

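```bash
python3 -m crank '[{"grip":0.15,"offset":[1,1,10],"angular":[0,0,0]},{"grip":0.15,"offset":[1,1,10],"angular":[0,0,0]}]'; python3 -c "
from h import *
go([.547,-.328,.07],90)"
```

```text
t: 7.1
tcp_pos: [0.546, -0.3275, 0.1335]
tool_rot: [1.0, 0.003, 0.0, 0.0]
force: [-0.3, 0.1, 0.6]
finger_gap: 0.849
[1.0, 0.5, 63.5] jaw now -89.7 z [0.0006, -0.0005, -1.0] turn about tool z 0.3 q6 48.7
```

```bash
python3 -m crank '[{"grip":0.15,"offset":[1,1,30],"angular":[0,0,0]},{"grip":0.15,"offset":[1,1,50],"angular":[0,0,0]},{"grip":0.15,"offset":[1,1,63],"angular":[0,0,0]},{"grip":0.15,"offset":[1,1,63],"angular":[0,0,0]},{"grip":1,"offset":[1,1,63],"angular":[0,0,0]},{"grip":1,"offset":[1,1,63],"angular":[0,0,0]},{"grip":1,"offset":[1,1,63],"angular":[0,0,0]},{"grip":1,"offset":[1,1,63],"angular":[0,0,0]},{"grip":1,"offset":[1,1,63],"angular":[0,0,0]},{"grip":1,"offset":[1,1,63],"angular":[0,0,0]}]' 30
python3 -m crank '[{"grip":1,"offset":[0,0,-30],"angular":[0,0,0]},{"grip":1,"offset":[0,0,-70],"angular":[0,0,0]},{"grip":1,"offset":[0,0,-120],"angular":[0,0,0]},{"grip":1,"offset":[0,0,-160],"angular":[0,0,0]},{"grip":1,"offset":[0,0,-190],"angular":[0,0,0]},{"grip":1,"offset":[0,0,-190],"angular":[0,0,0]},{"grip":1,"offset":[0,0,-190],"angular":[0,0,0]}]'
python3 -c "
from h import *
go([.5045,-.0465,.258],90)"
```

```text
t: 8.1
tcp_pos: [0.5477, -0.3292, 0.0718]
tool_rot: [1.0, 0.003, 0.001, 0.001]
force: [-0.4, -0.2, 6.1]
finger_gap: 0.468
t: 8.8
tcp_pos: [0.5463, -0.328, 0.2603]
tool_rot: [1.0, 0.003, -0.0, -0.0]
force: [-0.3, 0.2, -1.3]
finger_gap: 0.467
[-40.1, -281.8, 2.3] jaw now -89.7 z [-0.0001, 0.0, -1.0] turn about tool z 0.3 q6 48.6
```

```bash
python3 -m crank '[{"grip":1,"offset":[0,0,-45],"angular":[0,0,0]},{"grip":1,"offset":[0,-30,-60],"angular":[0,0,0]},{"grip":1,"offset":[0,-80,-60],"angular":[0,0,0]},{"grip":1,"offset":[0,-130,-60],"angular":[0,0,0]},{"grip":1,"offset":[-10,-180,-60],"angular":[0,0,0]},{"grip":1,"offset":[-25,-225,-60],"angular":[0,0,0]},{"grip":1,"offset":[-40,-265,-50],"angular":[0,0,0]},{"grip":1,"offset":[-40,-282,-20],"angular":[0,0,0]},{"grip":1,"offset":[-40,-282,0],"angular":[0,0,0]},{"grip":1,"offset":[-40,-282,2],"angular":[0,0,0]}]'
python3 -m crank '[{"grip":1,"offset":[0,0,10],"angular":[0,0,0]},{"grip":1,"offset":[0,0,10],"angular":[0,0,0]}]'
python3 - <<'E'
from h import *
go([.5045,-.0465,.168],90)
s,ds=snap("scene","s9");t,_=snap("top","t9")
crop(s,270,400,110,240,5,"c16")
E
```

```text
t: 9.8
tcp_pos: [0.5014, -0.0448, 0.2539]
tool_rot: [1.0, 0.004, -0.005, -0.002]
force: [0.0, 0.4, -1.7]
finger_gap: 0.466
t: 10.0
tcp_pos: [0.5045, -0.047, 0.247]
tool_rot: [1.0, 0.003, -0.001, -0.0]
force: [0.1, 0.5, -1.3]
finger_gap: 0.468
[0.2, -0.4, 79.0] jaw now -89.7 z [-0.0027, 0.0008, -1.0] turn about tool z 0.3 q6 71.7
```

View pics/c16.png

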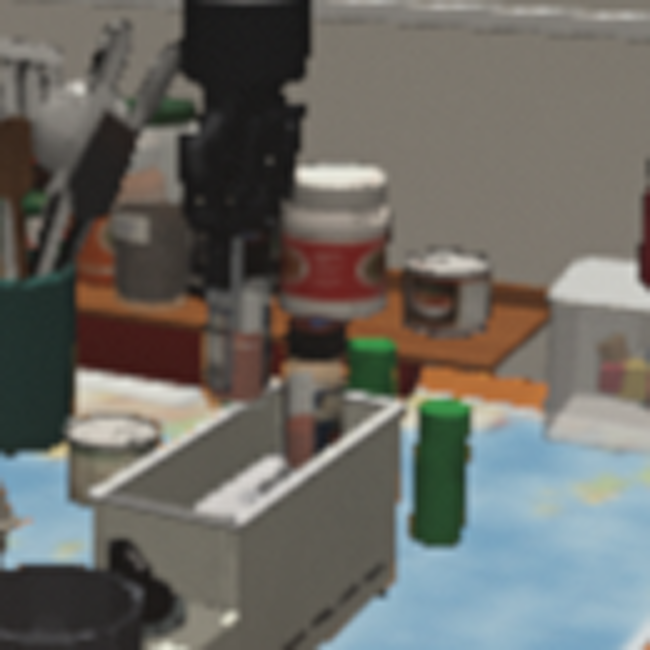

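View pics/t9.png

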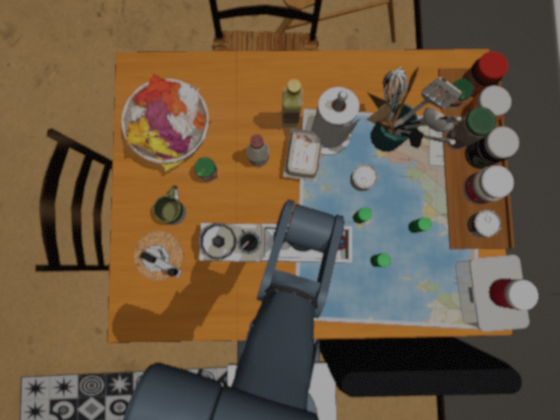

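```bash
python3 -m crank '[{"grip":1,"offset":[0,0,30],"angular":[0,0,0]},{"grip":1,"offset":[0,0,60],"angular":[0,0,0]},{"grip":1,"offset":[0,0,74],"angular":[0,0,0]},{"grip":1,"offset":[0,0,78],"angular":[0,0,0]},{"grip":1,"offset":[0,0,79],"angular":[0,0,0]},{"grip":1,"offset":[0,0,79],"angular":[0,0,0]}]'; python3 -m crank '[{"grip":1,"offset":[0,0,1],"angular":[0,0,0]},{"grip":1,"offset":[0,0,1],"angular":[0,0,0]}]'
```

```text
t: 10.7
tcp_pos: [0.506, -0.0471, 0.1703]
tool_rot: [1.0, 0.003, 0.001, 0.0]
force: [-0.2, 0.0, -1.5]
finger_gap: 0.468
t: 10.9
tcp_pos: [0.5055, -0.0468, 0.1691]
tool_rot: [1.0, 0.003, 0.001, 0.0]
force: [1.2, -0.0, -0.8]
finger_gap: 0.466
```

```bash
python3 -m crank '[{"grip":1,"offset":[0,0,2],"angular":[0,0,0]},{"grip":1,"offset":[0,0,2],"angular":[0,0,0]}]'; python3 -m crank '[{"grip":1,"offset":[0,0,2],"angular":[0,0,0]},{"grip":1,"offset":[0,0,2],"angular":[0,0,0]}]'
```

```text
t: 11.1
tcp_pos: [0.505, -0.0466, 0.1664]
tool_rot: [1.0, 0.003, 0.0, 0.0]
force: [0.2, -0.2, -1.3]
finger_gap: 0.465
t: 11.3
tcp_pos: [0.5048, -0.0465, 0.164]
tool_rot: [1.0, 0.003, -0.0, -0.0]
force: [0.9, -0.7, -1.4]
finger_gap: 0.468
```

```bash
python3 -m crank '[{"grip":1,"offset":[0,0,1.5],"angular":[0,0,0]},{"grip":1,"offset":[0,0,1.5],"angular":[0,0,0]}]'; python3 -m crank '[{"grip":1,"offset":[0,0,1.5],"angular":[0,0,0]},{"grip":1,"offset":[0,0,1.5],"angular":[0,0,0]}]'
```

```text
t: 11.5
tcp_pos: [0.5051, -0.0466, 0.164]
tool_rot: [1.0, 0.003, 0.0, 0.0]
force: [-2.6, 0.9, 8.5]
finger_gap: 0.465
t: 11.7
tcp_pos: [0.5053, -0.0466, 0.1639]
tool_rot: [1.0, 0.003, 0.001, 0.0]
force: [-4.7, 2.0, 17.6]
finger_gap: 0.471
```

```bash
python3 -m crank '[{"grip":1,"offset":[0,0,-2],"angular":[0,0,0]},{"grip":0.4,"offset":[0,0,-2],"angular":[0,0,0]},{"grip":0.25,"offset":[0,0,-2],"angular":[0,0,0]},{"grip":0.15,"offset":[0,0,-2],"angular":[0,0,0]},{"grip":0.15,"offset":[0,0,-2],"angular":[0,0,0]},{"grip":0.15,"offset":[0,0,-40],"angular":[0,0,0]},{"grip":0.15,"offset":[0,0,-80],"angular":[0,0,0]},{"grip":0.15,"offset":[0,0,-120],"angular":[0,0,0]},{"grip":0.15,"offset":[0,0,-120],"angular":[0,0,0]}]'
python3 - <<'E'
from h import *
s,ds=snap("scene","s10");t,dt=snap("top","t10")
crop(s,200,400,150,340,4,"c17");crop(t,125,270,215,290,5.5,"c18")
E
```

```text
t: 12.6
tcp_pos: [0.5086, -0.0476, 0.2866]
tool_rot: [1.0, 0.003, 0.006, 0.002]
force: [1.2, -1.2, 0.9]
finger_gap: 0.85
```

View pics/c17.png

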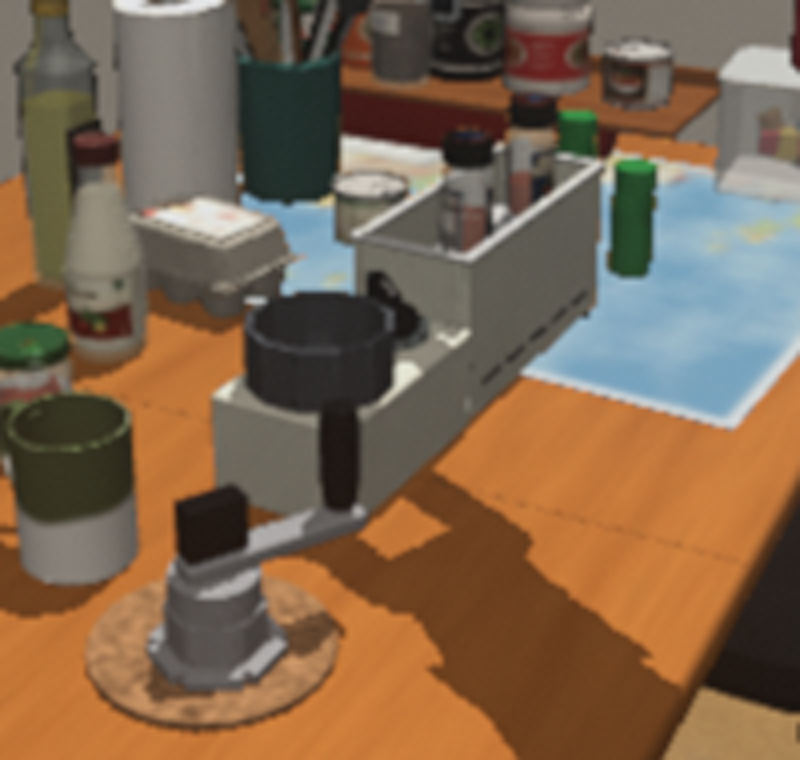

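View pics/c18.png

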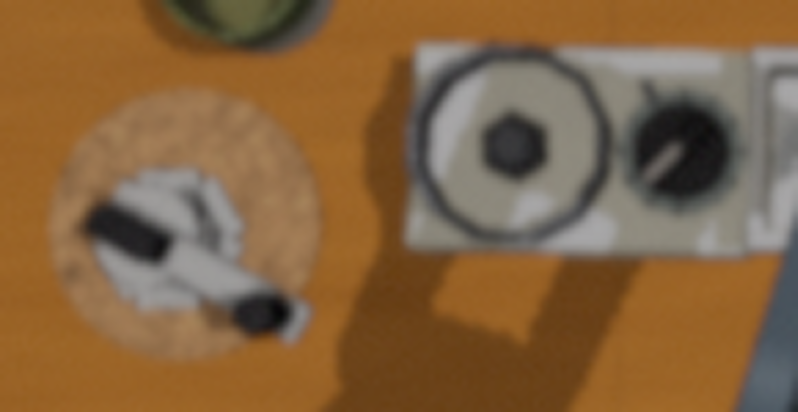

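Run:
```python
from h import *
t,dt=snap("top","t11"); s,ds=snap("scene","s11")
un=lambda u,v,x0,y0,f:((u+.5)/f-.5+x0,(v+.5)/f-.5+y0)
print('flange',onz(dt,un(170,238,125,215,5.5),.014))
g=cv2.cvtColor(t,cv2.COLOR_BGR2GRAY)
m=np.zeros_like(g); m[245:285,135:190]=(g[245:285,135:190]<62); print(blobs(m,6))
g2=cv2.cvtColor(s,cv2.COLOR_BGR2GRAY); m2=np.zeros_like(g2); m2[240:300,230:310]=g2[240:300,230:310]<50; print(blobs(m2,20))
print('mat',onz(dt,un(185,224,125,215,5.5),.006))
crop(t,135,190,235,285,14,"c19"); crop(s,230,310,240,340,7,"c20")
```

```text
flange [0.47082896 0.37354762 0.014     ]
[([147.6, 256.8], [140, 252, 16, 10, 86]), ([172.0, 271.8], [167, 269, 11, 7, 60])]
[([281.3, 252.1], [262, 240, 36, 38, 620]), ([230.9, 265.8], [230, 258, 3, 16, 42]), ([252.6, 280.7], [244, 272, 18, 19, 270])]
mat [0.47865897 0.36742304 0.006     ]
```

View pics/c19.png

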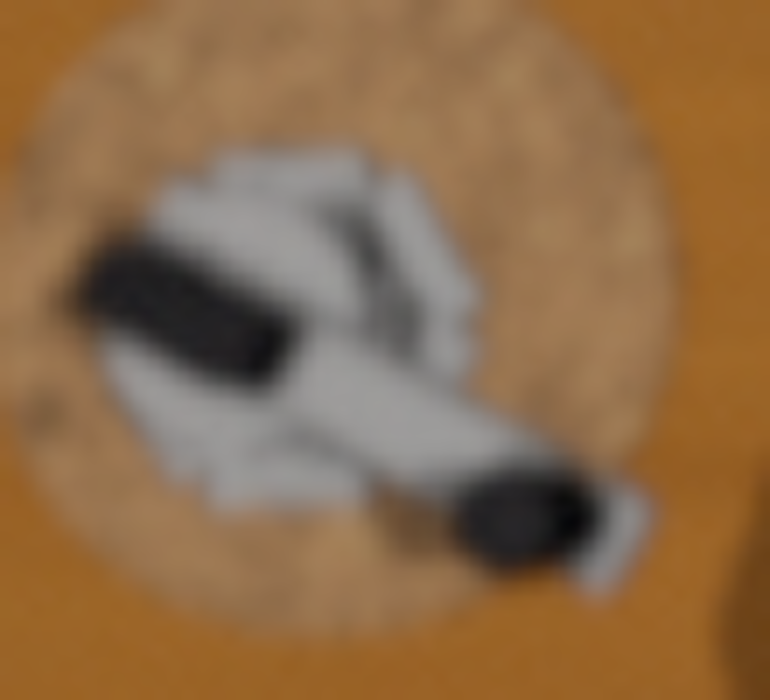

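View pics/c20.png

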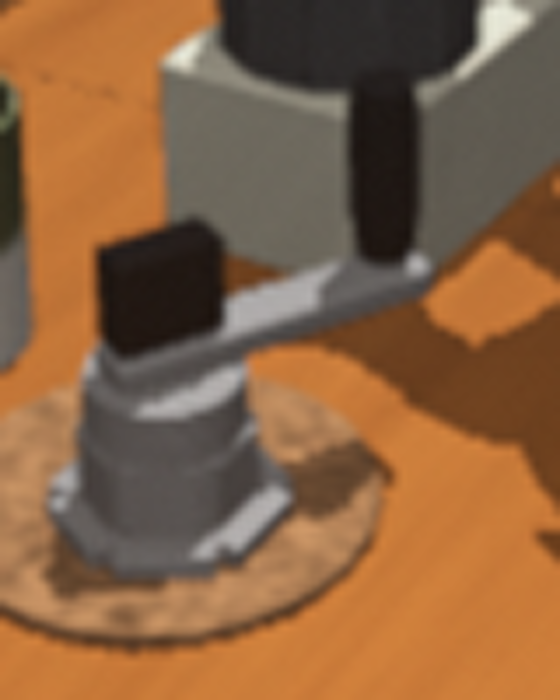

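Run:
```python
from h import *
_,dt=snap("top","t11"); _,ds=snap("scene","s11")
un=lambda u,v,x0,y0,f:((u+.5)/f-.5+x0,(v+.5)/f-.5+y0)
fl=onz(dt,un(298,326,135,235,14),.014); h=onz(dt,un(510,518,135,235,14),.144); b=onz(dt,un(187,308,135,235,14),.110)
print(fl,h,b)
print('handle dist',np.hypot(*(h-fl)[:2]),np.degrees(np.arctan2(*(h-fl)[1::-1])),np.degrees(np.arctan2(*(h-b)[1::-1])),np.hypot(*(h-b)[:2]))
# scene checks
print('handle top tri',tri(dt,un(510,518,135,235,14),ds,un(386,75,230,240,7)))
print('bar top tri',tri(dt,un(187,308,135,235,14),ds,un(160,238,230,240,7)))
for nm,X in(("bar",[*b[:2],.110]),("handle",h)): 
    p=proj(ds,X); print(nm,(p+.5-np.array([230,240]))*7-.5)
print('mat',onz(dt,un(335,300,135,235,14),.006))
```

```text
[0.47093995 0.37258161 0.014     ] [0.4288792  0.29811897 0.144     ] [0.47192481 0.37076309 0.11      ]
handle dist 0.08552070910443287 -119.4602407258049 -120.64905989044136 0.0844398778864961
handle top tri (array([0.42828275, 0.29779996, 0.14405717]), np.float64(0.00133468904007864))
bar top tri (array([0.47152686, 0.37098725, 0.10813214]), np.float64(0.0010632304640918093))
bar [157.48106732 232.15437725]
handle [381.97043588  74.95583614]
mat [0.47668661 0.36667312 0.006     ]
```

```bash
python3 -c "
from h import *
go([.4713,.3717,.22],-30)"
python3 -m crank '[{"grip":0.2,"offset":[-3,-45,5],"angular":[0,0,-8]},{"grip":0.2,"offset":[-6,-90,10],"angular":[0,0,-16]},{"grip":0.2,"offset":[-10,-135,15],"angular":[0,0,-24]},{"grip":0.2,"offset":[-14,-180,20],"angular":[0,0,-32]},{"grip":0.2,"offset":[-18,-225,25],"angular":[0,0,-40]},{"grip":0.2,"offset":[-22,-270,30],"angular":[0,0,-48]},{"grip":0.2,"offset":[-26,-315,40],"angular":[0,0,-56]},{"grip":0.2,"offset":[-30,-360,50],"angular":[0,0,-60]},{"grip":0.2,"offset":[-35,-405,60],"angular":[0,0,-60]},{"grip":0.2,"offset":[-35,-418,65],"angular":[0,0,-60]}]' 80
python3 -m crank '[{"grip":0.2,"offset":[0,0,0],"angular":[0,0,0]},{"grip":0.2,"offset":[0,0,0],"angular":[0,0,0]}]'
python3 -c "
from h import *
go([.4713,.3717,.078],-30)"
```

```text
[-29.9, -418.1, 60.2] jaw now -89.7 z [-0.0037, 0.0012, -1.0] turn about tool z -59.7 q6 71.7
t: 13.9
tcp_pos: [0.4654, 0.3746, 0.2138]
tool_rot: [0.864, 0.504, -0.002, -0.001]
force: [-0.5, -0.9, 0.3]
finger_gap: 0.796
t: 14.1
tcp_pos: [0.4672, 0.3701, 0.2154]
tool_rot: [0.864, 0.503, -0.001, 0.0]
force: [0.1, -0.2, -0.2]
finger_gap: 0.798
[3.8, 2.8, 137.4] jaw now -29.6 z [-0.0018, -0.0019, -1.0] turn about tool z 0.4 q6 57.3
```

```bash
python3 -m crank '[{"grip":0.2,"offset":[4,3,30],"angular":[0,0,0]},{"grip":0.2,"offset":[4,3,70],"angular":[0,0,0]},{"grip":0.2,"offset":[4,3,85],"angular":[0,0,0]},{"grip":0.2,"offset":[4,3,85],"angular":[0,0,0]}]'
python3 - <<'E'
from h import *
go([.4713,.3717,.078],-30)
s,ds=snap("scene","s12");t,dt=snap("top","t12")
crop(s,200,330,190,340,4,"c21")
E
```

```text
t: 14.5
tcp_pos: [0.4711, 0.3701, 0.1291]
tool_rot: [0.865, 0.501, -0.003, 0.0]
force: [-0.6, -0.7, 0.7]
finger_gap: 0.799
[1.8, -0.5, 51.1] jaw now -29.8 z [-0.0054, -0.0033, -1.0] turn about tool z 0.2 q6 57.3
```

View pics/c21.png

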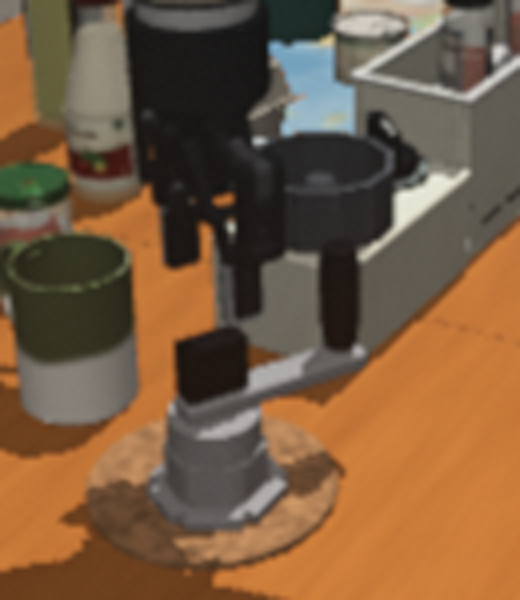

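View pics/t12.png

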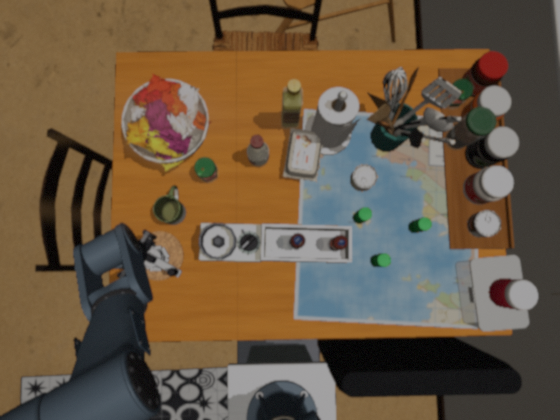

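```bash
python3 -m crank '[{"grip":0.2,"offset":[1,0,25],"angular":[0,0,0]},{"grip":0.2,"offset":[1,0,42],"angular":[0,0,0]},{"grip":0.2,"offset":[1,0,50],"angular":[0,0,0]},{"grip":0.2,"offset":[1,0,50],"angular":[0,0,0]}]' 80; python3 -c "
from h import *
go([.4713,.3717,.078],-30)"
```

```text
t: 15.0
tcp_pos: [0.473, 0.3737, 0.0817]
tool_rot: [0.865, 0.502, 0.0, 0.0]
force: [0.1, 0.0, -0.2]
finger_gap: 0.8
[-2.5, -0.5, 3.7] jaw now -29.7 z [0.0002, 0.0, -1.0] turn about tool z 0.3 q6 57.4
```

```bash
python3 -m crank '[{"grip":0.2,"offset":[-2,0,3],"angular":[0,0,0]},{"grip":1,"offset":[-2,0,3],"angular":[0,0,0]},{"grip":1,"offset":[-2,0,3],"angular":[0,0,0]},{"grip":1,"offset":[-2,0,3],"angular":[0,0,0]},{"grip":1,"offset":[-2,0,3],"angular":[0,0,0]},{"grip":1,"offset":[-2,0,3],"angular":[0,0,0]},{"grip":1,"offset":[-2,0,3],"angular":[0,0,0]},{"grip":1,"offset":[-2,0,3],"angular":[0,0,0]},{"grip":1,"offset":[-2,0,3],"angular":[0,0,0]}]' 80; python3 -c "
from h import *
go([.4713,.3717,.078],-30)"
```

```text
t: 15.9
tcp_pos: [0.4713, 0.3725, 0.0785]
tool_rot: [0.865, 0.503, -0.0, -0.0]
force: [-2.0, 0.9, 2.7]
finger_gap: 0.202
[-0.7, 0.4, 0.5] jaw now -29.7 z [-0.0004, 0.0003, -1.0] turn about tool z 0.3 q6 57.3
```

```bash
python3 -m crank '[{"grip":1,"offset":[0,0,-15],"angular":[0,0,0]},{"grip":1,"offset":[0,0,-50],"angular":[0,0,0]},{"grip":1,"offset":[0,0,-90],"angular":[0,0,0]},{"grip":1,"offset":[0,0,-130],"angular":[0,0,0]},{"grip":1,"offset":[0,0,-165],"angular":[0,0,0]},{"grip":1,"offset":[0,0,-165],"angular":[0,0,0]},{"grip":1,"offset":[0,0,-165],"angular":[0,0,0]}]'
python3 - <<'E'
from h import *
print(manip.sense()['force'],manip.sense()['ft_torque'])
go([.5115,.173,.243],-30)
E
```

```text
t: 16.6
tcp_pos: [0.4716, 0.3718, 0.2437]
tool_rot: [0.865, 0.503, 0.0, 0.0]
force: [-0.2, -0.5, -5.3]
finger_gap: 0.195
[-0.1631246  -0.47003196 -5.25607195] [-0.01394397  0.03064976  0.01016587]
[-153.0, 133.1, 0.7] jaw now -29.7 z [0.001, -0.0001, -1.0] turn about tool z 0.3 q6 57.3
```

```bash
python3 -m crank '[{"grip":1,"offset":[-20,18,0],"angular":[0,0,0]},{"grip":1,"offset":[-50,44,0],"angular":[0,0,0]},{"grip":1,"offset":[-80,70,0],"angular":[0,0,0]},{"grip":1,"offset":[-110,96,0],"angular":[0,0,0]},{"grip":1,"offset":[-140,122,0],"angular":[0,0,0]},{"grip":1,"offset":[-153,133,0],"angular":[0,0,0]},{"grip":1,"offset":[-153,133,0],"angular":[0,0,0]},{"grip":1,"offset":[-153,133,0],"angular":[0,0,0]}]'
python3 - <<'E'
from h import *
go([.5115,.173,.208],-30)
s,ds=snap("scene","s13");t,dt=snap("top","t13")
crop(s,200,330,170,290,5,"c22");crop(t,170,270,200,290,8,"c23")
E
```

```text
t: 17.4
tcp_pos: [0.5101, 0.1732, 0.2413]
tool_rot: [0.865, 0.502, -0.002, -0.001]
force: [-0.6, 0.4, -3.4]
finger_gap: 0.197
[0.6, 1.4, 33.3] jaw now -29.7 z [-0.0047, 0.0, -1.0] turn about tool z 0.3 q6 36.6
```

View pics/c22.png

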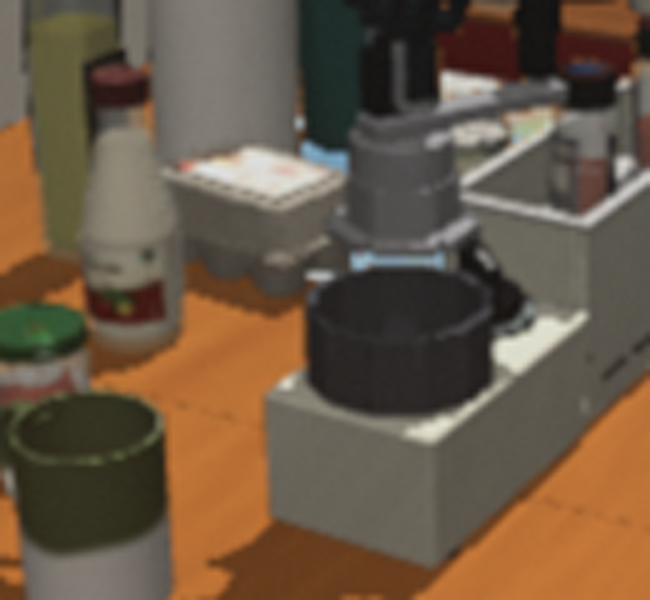

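View pics/c23.png

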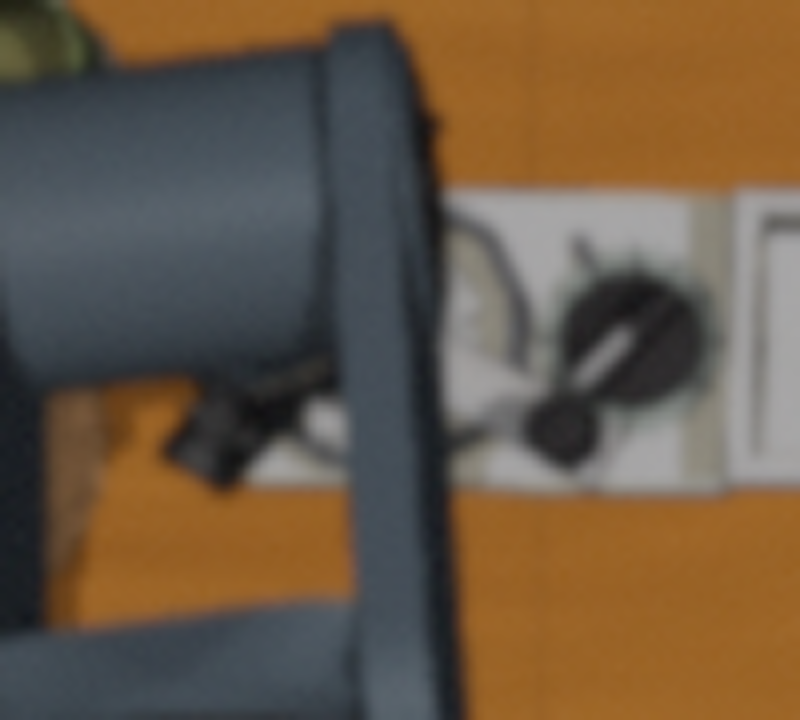

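Run:
```python
from h import *
_,ds=snap("scene","s14"); p,_,_=tool(); print(p)
P=lambda X:(proj(ds,X)+.5-np.array([200,170]))*5-.5
print('flange',P([p[0],p[1],p[2]-.0725]),P([p[0],p[1],p[2]-.0725+.008]))
for c in((.5115,.173),(.5115,.176),(.5085,.173),(.512,.171)):
    q=np.array([P([c[0]+.05*np.cos(a),c[1]+.05*np.sin(a),.13]) for a in np.arange(0,6.28,.02)]); print(c,q.min(0),q.max(0))
```

```text
[0.51064131 0.17440926 0.24240548]
flange [399.90374158 230.27097803] [399.70707765 216.29884225]
(0.5115, 0.173) [307.83777001 260.50693412] [493.61896982 337.83865964]
(0.5115, 0.176) [304.8712068  262.39216842] [491.08458019 340.08326152]
(0.5085, 0.173) [312.58495983 261.4974665 ] [498.59762838 339.02296312]
(0.512, 0.171) [309.01866705 259.09035882] [494.47454301 336.15181124]
```

```bash
python3 -c "
from h import *
go([.512,.174,.206],-30)"
python3 -m crank '[{"grip":1,"offset":[1,1,20],"angular":[0,0,0]},{"grip":1,"offset":[1,1,36],"angular":[0,0,0]},{"grip":1,"offset":[1,1,36],"angular":[0,0,0]},{"grip":1,"offset":[1,1,36],"angular":[0,0,0]}]'
python3 - <<'E'
from h import *
go([.512,.174,.196],-30)
s,ds=snap("scene","s15")
crop(s,230,310,190,260,9,"c24")
E
```

```text
[0.3, 1.4, 36.4] jaw now -29.6 z [-0.002, 0.0001, -1.0] turn about tool z 0.4 q6 36.5
t: 17.95
tcp_pos: [0.5125, 0.1747, 0.2072]
tool_rot: [0.864, 0.503, -0.0, -0.0]
force: [1.0, 1.1, -3.6]
finger_gap: 0.198
[-0.8, -0.1, 11.2] jaw now -29.6 z [-0.0007, -0.0, -1.0] turn about tool z 0.4 q6 36.6
```

View pics/c24.png

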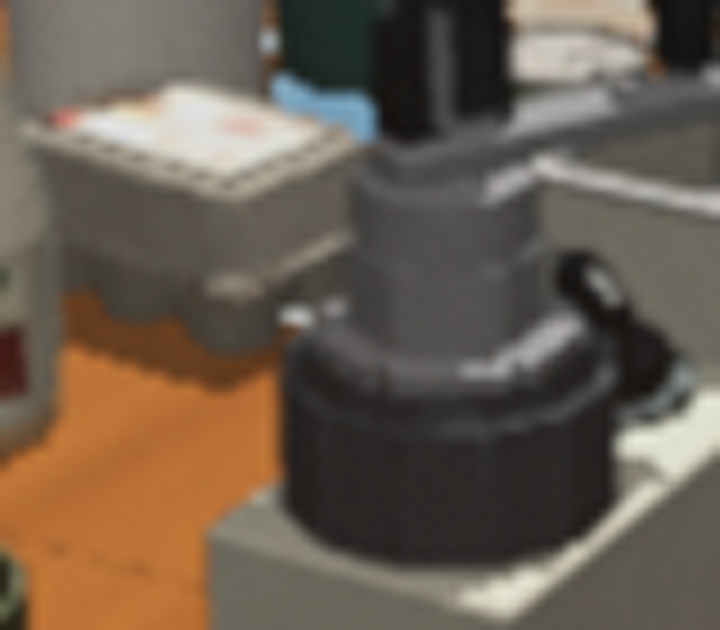

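```bash
python3 -m crank '[{"grip":1,"offset":[-1,0,4],"angular":[0,0,0]},{"grip":1,"offset":[-1,0,8],"angular":[0,0,0]},{"grip":1,"offset":[-1,0,8],"angular":[0,0,0]}]';python3 -m crank '[{"grip":1,"offset":[0,0,4],"angular":[0,0,0]},{"grip":1,"offset":[0,0,8],"angular":[0,0,0]},{"grip":1,"offset":[0,0,8],"angular":[0,0,0]}]'
```

```text
t: 18.3
tcp_pos: [0.512, 0.173, 0.1991]
tool_rot: [0.865, 0.503, -0.0, -0.0]
force: [-0.2, -0.3, -3.8]
finger_gap: 0.2
t: 18.6
tcp_pos: [0.5119, 0.1729, 0.1906]
tool_rot: [0.865, 0.503, -0.001, -0.0]
force: [0.1, 0.2, -3.8]
finger_gap: 0.201
```

```bash
python3 -m crank '[{"grip":1,"offset":[0,0,6],"angular":[0,0,0]},{"grip":1,"offset":[0,0,12],"angular":[0,0,0]},{"grip":1,"offset":[0,0,16],"angular":[0,0,0]},{"grip":1,"offset":[0,0,16],"angular":[0,0,0]}]';python3 -m crank '[{"grip":1,"offset":[0,0,3],"angular":[0,0,0]},{"grip":1,"offset":[0,0,3],"angular":[0,0,0]}]'
```

```text
t: 19.0
tcp_pos: [0.512, 0.1731, 0.1745]
tool_rot: [0.865, 0.503, -0.001, -0.0]
force: [0.4, -0.7, -3.7]
finger_gap: 0.2
t: 19.2
tcp_pos: [0.5125, 0.1733, 0.1722]
tool_rot: [0.865, 0.502, 0.0, -0.0]
force: [0.4, 0.2, -5.3]
finger_gap: 0.199
```

```bash
python3 -m crank '[{"grip":1,"offset":[0,0,3],"angular":[0,0,0]},{"grip":1,"offset":[0,0,3],"angular":[0,0,0]}]';python3 -m crank '[{"grip":1,"offset":[0,0,2],"angular":[0,0,0]},{"grip":1,"offset":[0,0,2],"angular":[0,0,0]}]'
```

```text
t: 19.4
tcp_pos: [0.5127, 0.1736, 0.1702]
tool_rot: [0.865, 0.502, 0.001, -0.0]
force: [-0.8, 1.9, 1.7]
finger_gap: 0.196
t: 19.6
tcp_pos: [0.5129, 0.1736, 0.1698]
tool_rot: [0.865, 0.503, 0.001, 0.0]
force: [-3.2, 2.3, 12.3]
finger_gap: 0.197
```

```bash
python3 -m crank '[{"grip":1,"offset":[0,0,0],"angular":[0,0,3]},{"grip":1,"offset":[0,0,0],"angular":[0,0,6]},{"grip":1,"offset":[0,0,0],"angular":[0,0,9]},{"grip":1,"offset":[0,0,0],"angular":[0,0,12]},{"grip":1,"offset":[0,0,0],"angular":[0,0,12]}]';python3 -c "
from h import *
print(manip.sense()['ft_torque']);go([.5,.2,.17],-30)"
```

```text
t: 20.1
tcp_pos: [0.5123, 0.1736, 0.168]
tool_rot: [0.912, 0.409, 0.001, -0.0]
force: [-2.2, 3.0, 4.3]
finger_gap: 0.202
[ 0.70874672  0.38764944 -0.13965374]
[11.5, -26.7, -1.9] jaw now -41.7 z [0.0005, 0.0013, -1.0] turn about tool z -11.7 q6 48.5
```

```bash
python3 -m crank '[{"grip":1,"offset":[0,0,2],"angular":[0,0,3]},{"grip":1,"offset":[0,0,2],"angular":[0,0,6]},{"grip":1,"offset":[0,0,2],"angular":[0,0,9]},{"grip":1,"offset":[0,0,2],"angular":[0,0,9]}]';python3 -c "
from h import *
print(manip.sense()['ft_torque']);go([.5,.2,.17],-30)"
```

```text
t: 20.5
tcp_pos: [0.5119, 0.1731, 0.1647]
tool_rot: [0.941, 0.337, -0.001, -0.0]
force: [-0.3, 1.3, -4.6]
finger_gap: 0.196
[0.57215312 0.07323057 0.0156948 ]
[7.9, -28.3, -5.3] jaw now -50.6 z [-0.0012, 0.0001, -1.0] turn about tool z -20.6 q6 57.4
```

Dropping freely (no contact force). Lowering now.

```bash
python3 -m crank '[{"grip":1,"offset":[0,0,3],"angular":[0,0,0]},{"grip":1,"offset":[0,0,5],"angular":[0,0,0]},{"grip":1,"offset":[0,0,5],"angular":[0,0,0]}]';python3 -m crank '[{"grip":1,"offset":[0,0,3],"angular":[0,0,0]},{"grip":1,"offset":[0,0,3],"angular":[0,0,0]}]'; python3 -c "
from h import *
print(manip.sense()['ft_torque']);go([.5,.2,.17],-30)"
```

```text
t: 20.8
tcp_pos: [0.5122, 0.1732, 0.1598]
tool_rot: [0.942, 0.337, -0.0, -0.0]
force: [0.4, 2.7, -5.2]
finger_gap: 0.194
t: 21.0
tcp_pos: [0.5123, 0.1734, 0.1576]
tool_rot: [0.942, 0.337, 0.0, -0.0]
force: [-1.8, 3.1, -0.7]
finger_gap: 0.194
[ 0.78730754  0.27859957 -0.02778775]
[7.4, -28.4, -12.4] jaw now -50.6 z [0.0001, 0.0005, -1.0] turn about tool z -20.6 q6 57.5
```

```bash
python3 -m crank '[{"grip":1,"offset":[0,0,2],"angular":[0,0,0]},{"grip":1,"offset":[0,0,2],"angular":[0,0,0]}]'; python3 -c "
from h import *
s,ds=snap('scene','s16');crop(s,220,330,170,270,7,'c25')"
```

```text
t: 21.2
tcp_pos: [0.5124, 0.1736, 0.1574]
tool_rot: [0.942, 0.337, 0.001, -0.0]
force: [-4.7, 5.1, 11.9]
finger_gap: 0.195
```

View pics/c25.png

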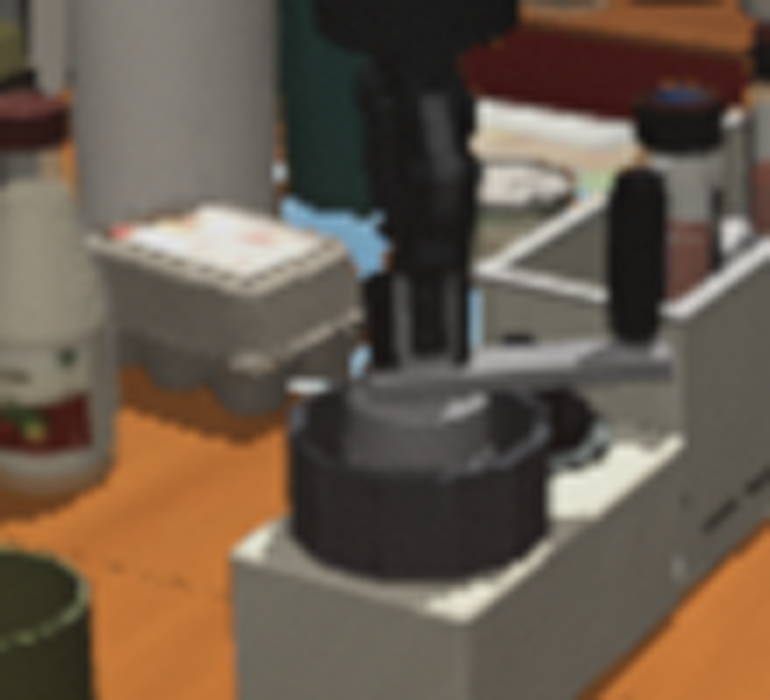

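```bash
python3 -m crank '[{"grip":1,"offset":[0,0,-2],"angular":[0,0,0]},{"grip":0.6,"offset":[0,0,-2],"angular":[0,0,0]},{"grip":0.4,"offset":[0,0,-2],"angular":[0,0,0]},{"grip":0.4,"offset":[0,0,-2],"angular":[0,0,0]},{"grip":0.4,"offset":[0,0,-30],"angular":[0,0,0]},{"grip":0.4,"offset":[0,0,-70],"angular":[0,0,0]},{"grip":0.4,"offset":[0,0,-95],"angular":[0,0,0]},{"grip":0.4,"offset":[0,0,-95],"angular":[0,0,0]}]'
python3 - <<'E'
from h import *
s,ds=snap("scene","s17");t,dt=snap("top","t17")
crop(s,220,330,170,270,7,"c26");crop(t,170,270,200,290,8,"c27")
go([.446,.1188,.252],-50.6)
E
```

```text
t: 22.05
tcp_pos: [0.5154, 0.173, 0.2542]
tool_rot: [0.942, 0.337, 0.005, 0.001]
force: [1.0, 0.7, 0.2]
finger_gap: 0.598
[-85.6, -0.5, -1.6] jaw now -50.7 z [0.001, -0.0004, -1.0] turn about tool z -0.1 q6 57.5
```

View pics/c26.png

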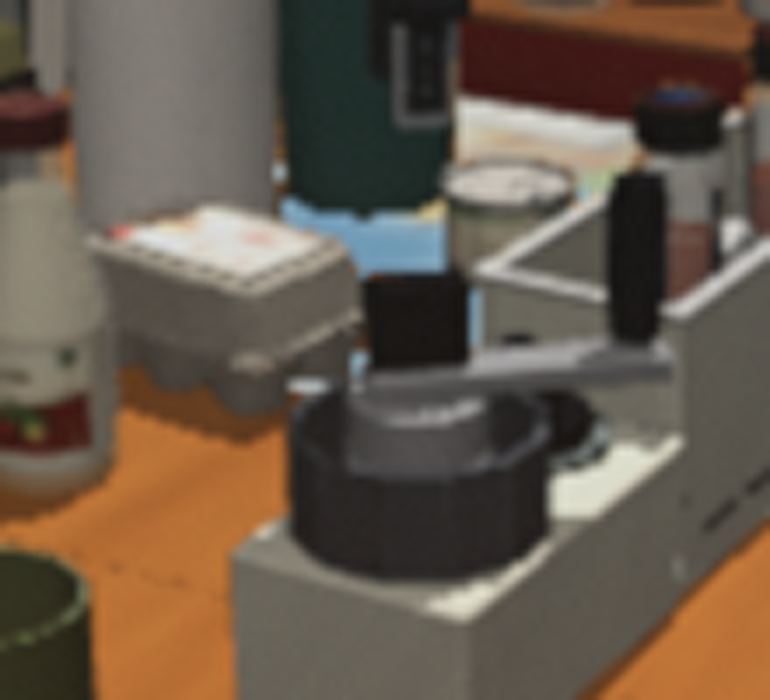

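View pics/c27.png

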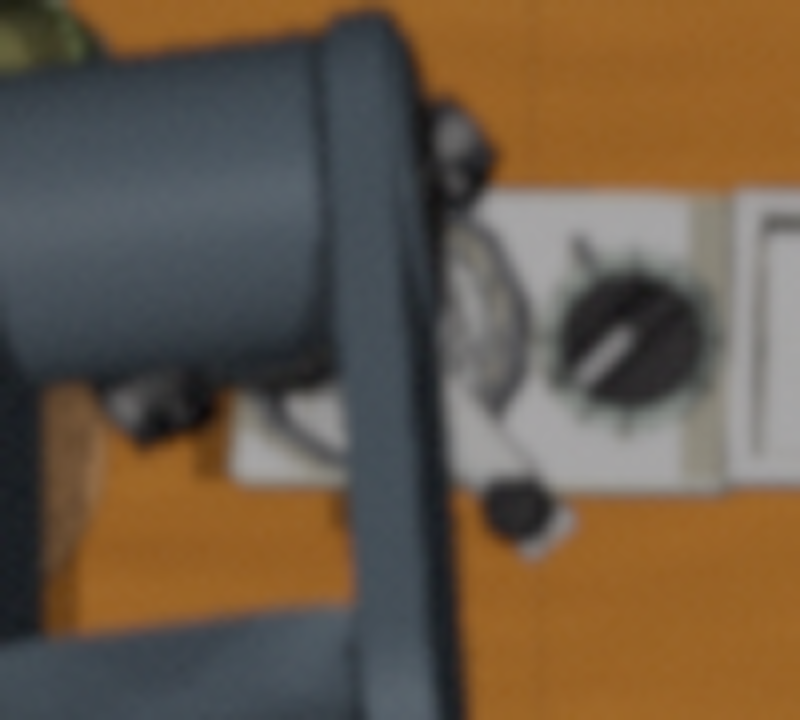

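```bash
python3 - <<'E'
from h import *
_,dt=snap("top","t18");_,ds=snap("scene","s18")
un=lambda u,v,x0,y0,f:((u+.5)/f-.5+x0,(v+.5)/f-.5+y0)
print(onz(dt,un(520,506,170,200,8),.223),tri(dt,un(520,506,170,200,8),ds,un(640,176,220,170,7)))
E
python3 -m crank '[{"grip":0.4,"offset":[-40,0,-10],"angular":[0,0,8]},{"grip":0.4,"offset":[-86,0,-10],"angular":[0,0,16]},{"grip":0.4,"offset":[-86,0,-10],"angular":[0,0,24]},{"grip":0.4,"offset":[-86,0,-10],"angular":[0,0,32]},{"grip":0.4,"offset":[-86,0,-10],"angular":[0,0,39]},{"grip":0.4,"offset":[-86,0,-10],"angular":[0,0,39]},{"grip":0.4,"offset":[-86,0,-10],"angular":[0,0,39]}]' 60
python3 -c "
from h import *
go([.446,.1188,.18],-90)"
```

```text
[0.44827056 0.11821549 0.223     ] (array([0.44742508, 0.1179527 , 0.22139043]), np.float64(0.0019115401889274184))
t: 22.95
tcp_pos: [0.4453, 0.1184, 0.2593]
tool_rot: [1.0, 0.004, -0.001, 0.0]
force: [0.7, -0.2, 0.2]
finger_gap: 0.602
[0.9, -0.4, 79.3] jaw now -89.5 z [-0.0023, -0.0001, -1.0] turn about tool z 0.5 q6 90.5
```

```bash
python3 -m crank '[{"grip":0.4,"offset":[2,0,35],"angular":[0,0,0]},{"grip":0.4,"offset":[2,0,65],"angular":[0,0,0]},{"grip":0.4,"offset":[2,0,79],"angular":[0,0,0]},{"grip":0.4,"offset":[2,0,79],"angular":[0,0,0]}]'
python3 -m crank '[{"grip":1,"offset":[0,0,0],"angular":[0,0,0]},{"grip":1,"offset":[0,0,0],"angular":[0,0,0]},{"grip":1,"offset":[0,0,0],"angular":[0,0,0]},{"grip":1,"offset":[0,0,0],"angular":[0,0,0]},{"grip":1,"offset":[0,0,0],"angular":[0,0,0]}]' 60
python3 - <<'E'
from h import *
p,_,s=tool(); print(s['force'],p)
# offsets for circle about axis from present angle, tool x=+x, y=-y
c=np.array([.5115,.173]); v=p[:2]-c; print('r',np.hypot(*v),np.degrees(np.arctan2(v[1],v[0])))
a0=np.arctan2(v[1],v[0])
for k in range(1,11):
    a=a0-np.radians(12*k); print(k,[round(float(1e3*.085*(np.cos(a)-np.cos(a0))),1),round(float(-1e3*.085*(np.sin(a)-np.sin(a0))),1)])
E
```

```text
t: 23.35
tcp_pos: [0.4459, 0.1185, 0.179]
tool_rot: [1.0, 0.004, -0.003, 0.0]
force: [0.5, -0.2, 0.8]
finger_gap: 0.596
t: 23.85
tcp_pos: [0.4487, 0.1189, 0.1821]
tool_rot: [1.0, 0.003, 0.001, -0.0]
force: [1.2, 3.6, 0.7]
finger_gap: 0.26
[1.24786353 3.56244866 0.66845791] [0.44872322 0.1188784  0.18205697]
r 0.08288589713150964 -139.23446656662037
1 [-10.1, -14.6]
2 [-17.0, -31.0]
3 [-20.3, -48.4]
4 [-19.9, -66.2]
5 [-15.9, -83.5]
6 [-8.3, -99.6]
7 [2.5, -113.7]
8 [15.9, -125.3]
9 [31.5, -133.9]
10 [48.5, -139.0]
```

```bash
python3 -m crank '[{"grip":1,"offset":[-5,-7,0],"angular":[0,0,0]},{"grip":1,"offset":[-10,-14.6,0],"angular":[0,0,0]},{"grip":1,"offset":[-17,-31,0],"angular":[0,0,0]},{"grip":1,"offset":[-20.3,-48.4,0],"angular":[0,0,0]},{"grip":1,"offset":[-19.9,-66.2,0],"angular":[0,0,0]},{"grip":1,"offset":[-15.9,-83.5,0],"angular":[0,0,0]},{"grip":1,"offset":[-15.9,-83.5,0],"angular":[0,0,0]}]'
python3 - <<'E'
from h import *
p,_,s=tool(); c=np.array([.5115,.173]); v=p[:2]-c; print(s['force'],p,'r',np.hypot(*v),np.degrees(np.arctan2(v[1],v[0])))
s,ds=snap("scene","s19");crop(s,200,350,140,270,5,"c28")
E
```

```text
t: 24.55
tcp_pos: [0.4321, 0.2027, 0.1818]
tool_rot: [1.0, 0.005, 0.001, 0.001]
force: [1.2, -0.5, 5.0]
finger_gap: 0.26
[ 1.22045221 -0.50955484  5.03849224] [0.4320523  0.20272829 0.18180353] r 0.08482752269128402 159.4848056462247
```

View pics/c28.png

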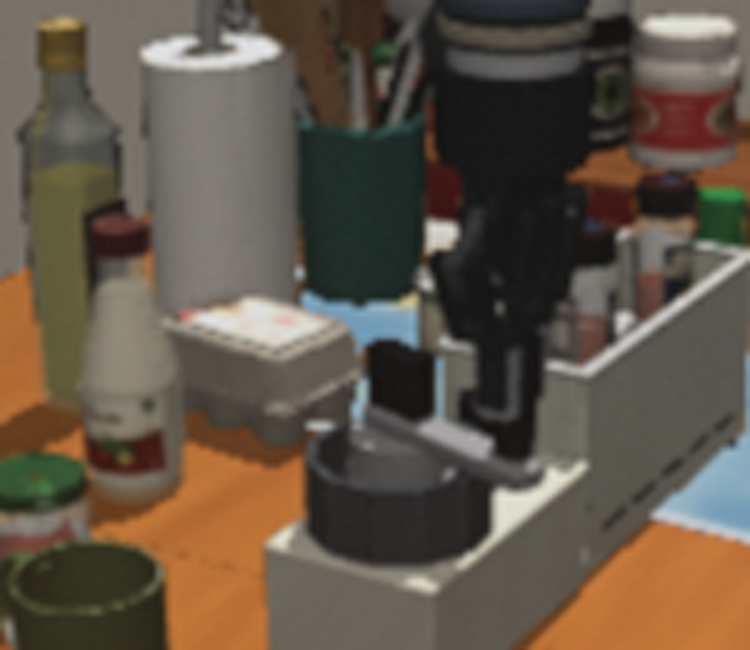

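Run:
```python
import numpy as np
for a0d in (160.8,40.8,-79.2):
    a0=np.radians(a0d); print(a0d,[[round(float(85*(np.cos(a0-np.radians(12*k))-np.cos(a0)))),round(float(-85*(np.sin(a0-np.radians(12*k))-np.sin(a0))))] for k in range(1,11)])
```

```text
160.8 [[8, -16], [18, -30], [32, -42], [47, -50], [64, -56], [82, -57], [100, -55], [116, -49], [132, -40], [145, -28]]
40.8 [[10, 15], [17, 31], [20, 48], [20, 66], [16, 83], [8, 100], [-2, 114], [-16, 125], [-31, 134], [-48, 139]]
-79.2 [[-18, 1], [-35, -1], [-52, -7], [-67, -16], [-80, -28], [-90, -43], [-97, -59], [-101, -76], [-100, -94], [-96, -111]]
```

```bash
cat > chk.py <<'E'
from h import *
p,_,s=tool(); c=np.array([.5115,.173]); v=p[:2]-c; print(s['force'].round(1),'r',np.hypot(*v).round(4),np.degrees(np.arctan2(v[1],v[0])).round(1),'q6',s['q'][5].round(2))
E
python3 -m crank '[{"grip":1,"offset":[8,-16,0],"angular":[0,0,0]},{"grip":1,"offset":[18,-30,0],"angular":[0,0,0]},{"grip":1,"offset":[32,-42,0],"angular":[0,0,0]},{"grip":1,"offset":[47,-50,0],"angular":[0,0,0]},{"grip":1,"offset":[64,-56,0],"angular":[0,0,0]},{"grip":1,"offset":[82,-57,0],"angular":[0,0,0]},{"grip":1,"offset":[100,-55,0],"angular":[0,0,0]},{"grip":1,"offset":[116,-49,0],"angular":[0,0,0]},{"grip":1,"offset":[132,-40,0],"angular":[0,0,0]},{"grip":1,"offset":[145,-28,0],"angular":[0,0,0]}]'; python3 chk.py
```

```text
t: 25.6
tcp_pos: [0.5755, 0.2347, 0.1828]
tool_rot: [1.0, 0.002, -0.0, -0.004]
force: [-2.0, 9.2, 7.9]
finger_gap: 0.259
[-2.   9.2  7.9] r 0.0889 43.9 q6 1.76
```

```bash
python3 -m crank '[{"grip":1,"offset":[10,15,0],"angular":[0,0,0]},{"grip":1,"offset":[17,31,0],"angular":[0,0,0]},{"grip":1,"offset":[20,48,0],"angular":[0,0,0]},{"grip":1,"offset":[20,66,0],"angular":[0,0,0]},{"grip":1,"offset":[16,83,0],"angular":[0,0,0]},{"grip":1,"offset":[8,100,0],"angular":[0,0,0]},{"grip":1,"offset":[-2,114,0],"angular":[0,0,0]},{"grip":1,"offset":[-16,125,0],"angular":[0,0,0]},{"grip":1,"offset":[-31,134,0],"angular":[0,0,0]},{"grip":1,"offset":[-48,139,0],"angular":[0,0,0]}]'; python3 chk.py
```

```text
t: 26.6
tcp_pos: [0.5325, 0.0918, 0.1826]
tool_rot: [1.0, 0.002, 0.005, -0.002]
force: [6.5, 3.9, 1.4]
finger_gap: 0.264
[6.5 3.9 1.4] r 0.0839 -75.5 q6 1.53
```

```bash
python3 -m crank '[{"grip":1,"offset":[-18,1,0],"angular":[0,0,0]},{"grip":1,"offset":[-35,-1,0],"angular":[0,0,0]},{"grip":1,"offset":[-52,-7,0],"angular":[0,0,0]},{"grip":1,"offset":[-67,-16,0],"angular":[0,0,0]},{"grip":1,"offset":[-80,-28,0],"angular":[0,0,0]},{"grip":1,"offset":[-90,-43,0],"angular":[0,0,0]},{"grip":1,"offset":[-97,-59,0],"angular":[0,0,0]},{"grip":1,"offset":[-101,-76,0],"angular":[0,0,0]},{"grip":1,"offset":[-100,-94,0],"angular":[0,0,0]},{"grip":1,"offset":[-96,-111,0],"angular":[0,0,0]}]'; python3 chk.py
```

```text
t: 27.6
tcp_pos: [0.4314, 0.2004, 0.1819]
tool_rot: [1.0, 0.004, -0.0, 0.002]
force: [1.0, -8.1, 7.5]
finger_gap: 0.261
[ 1.  -8.1  7.5] r 0.0847 161.1 q6 1.77
```

```bash
python3 -m crank '[{"grip":1,"offset":[8,-16,0],"angular":[0,0,0]},{"grip":1,"offset":[18,-30,0],"angular":[0,0,0]},{"grip":1,"offset":[32,-42,0],"angular":[0,0,0]},{"grip":1,"offset":[47,-50,0],"angular":[0,0,0]},{"grip":1,"offset":[64,-56,0],"angular":[0,0,0]},{"grip":1,"offset":[82,-57,0],"angular":[0,0,0]},{"grip":1,"offset":[100,-55,0],"angular":[0,0,0]},{"grip":1,"offset":[116,-49,0],"angular":[0,0,0]},{"grip":1,"offset":[132,-40,0],"angular":[0,0,0]},{"grip":1,"offset":[145,-28,0],"angular":[0,0,0]}]'; python3 chk.py
```

```text
t: 28.6
tcp_pos: [0.5761, 0.2344, 0.1827]
tool_rot: [1.0, 0.002, -0.001, -0.004]
force: [-3.0, 7.9, 9.4]
finger_gap: 0.261
[-3.   7.9  9.4] r 0.0891 43.5 q6 1.76
```

```bash
python3 -m crank '[{"grip":1,"offset":[4,5,0],"angular":[0,0,0]},{"grip":1,"offset":[7,10,0],"angular":[0,0,0]},{"grip":1,"offset":[7,10,0],"angular":[0,0,0]}]'; python3 chk.py;  python3 -m crank '[{"grip":1,"offset":[3,5,0],"angular":[0,0,0]},{"grip":1,"offset":[3,5,0],"angular":[0,0,0]}]'; python3 chk.py
```

```text
t: 28.9
tcp_pos: [0.585, 0.2231, 0.1828]
tool_rot: [1.0, 0.002, 0.001, -0.003]
force: [2.8, 5.9, 7.1]
finger_gap: 0.26
[2.8 5.9 7.1] r 0.0889 34.3 q6 1.75
t: 29.1
tcp_pos: [0.5879, 0.2184, 0.1828]
tool_rot: [1.0, 0.002, 0.001, -0.003]
force: [0.5, 6.6, 6.7]
finger_gap: 0.26
[0.5 6.6 6.7] r 0.0889 30.7 q6 1.74
```

```bash
for i in 1 2; do python3 -m crank '[{"grip":1,"offset":[3,6,0],"angular":[0,0,0]},{"grip":1,"offset":[3,6,0],"angular":[0,0,0]}]' >/dev/null; python3 chk.py; done; python3 -m crank '[{"grip":1,"offset":[2,6,0],"angular":[0,0,0]},{"grip":1,"offset":[2,6,0],"angular":[0,0,0]}]'>/dev/null;python3 chk.py
```

```text
[-0.1 11.9  8.9] r 0.0888 27.9 q6 1.73
[-3.3 18.5 10.3] r 0.0889 25.8 q6 1.72
[-4.  24.5 12. ] r 0.0888 23.8 q6 1.71
```

Run:
```python
from h import *
s,ds=snap("scene","s20");t,dt=snap("top","t20");crop(s,220,360,140,260,5,"c29");crop(t,170,360,190,290,4,"c30")
```

```text
(no output)
```

View pics/c29.png

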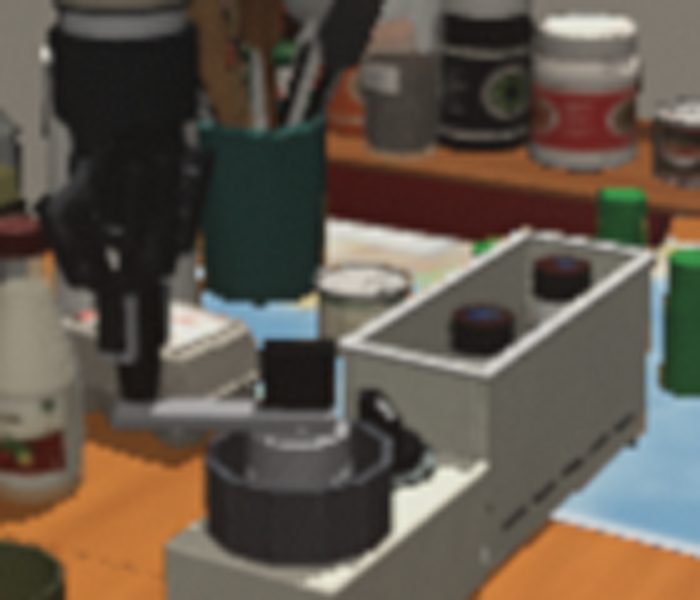

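View pics/c30.png

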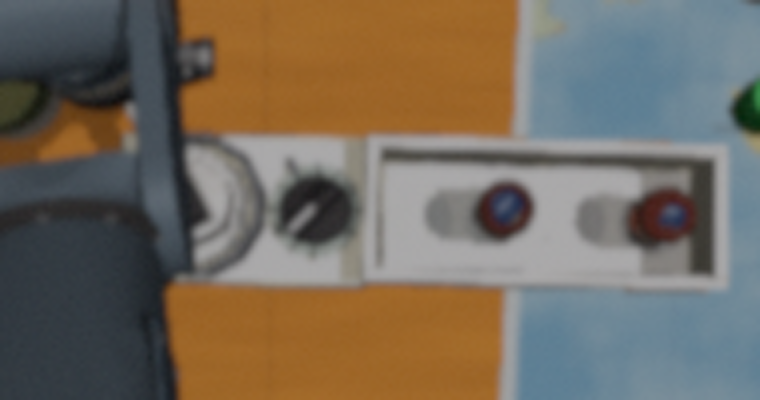

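```bash
python3 - <<'E'
from h import *
_,dt=snap("top","t21");_,ds=snap("scene","s21")
un=lambda u,v,x0,y0,f:((u+.5)/f-.5+x0,(v+.5)/f-.5+y0)
print(tri(dt,un(507,205,170,190,4),ds,un(484,317,220,140,5)),tri(dt,un(671,213,170,190,4),ds,un(562,268,220,140,5)))
E
python3 -m crank '[{"grip":1,"offset":[1,3,0],"angular":[0,0,0]},{"grip":1,"offset":[1,3,0],"angular":[0,0,0]}]'; python3 chk.py
```

```text
(array([ 0.50621124, -0.04805638,  0.13199084]), np.float64(0.0036598554610579826)) (array([ 0.49973645, -0.16261932,  0.12992321]), np.float64(0.0018009368517557917))
t: 30.1
tcp_pos: [0.5932, 0.2079, 0.1837]
tool_rot: [1.0, 0.001, -0.002, -0.013]
force: [-5.5, 30.0, 13.3]
finger_gap: 0.264
[-5.5 30.  13.3] r 0.0888 23.1 q6 1.7
```

```bash
python3 -m crank '[{"grip":1,"offset":[-2,-5,0],"angular":[0,0,0]},{"grip":1,"offset":[-2,-5,0],"angular":[0,0,0]}]'; python3 chk.py
```

```text
t: 30.3
tcp_pos: [0.5928, 0.209, 0.1836]
tool_rot: [1.0, 0.002, 0.0, -0.009]
force: [-3.0, 19.6, 9.7]
finger_gap: 0.265
[-3.  19.6  9.7] r 0.0889 23.9 q6 1.71
```

```bash
python3 -m crank '[{"grip":1,"offset":[-2,-4,0],"angular":[0,0,0]},{"grip":1,"offset":[-3,-6,0],"angular":[0,0,0]},{"grip":1,"offset":[-3,-6,0],"angular":[0,0,0]}]'; python3 chk.py; python3 -m crank '[{"grip":0.6,"offset":[0,0,0],"angular":[0,0,0]},{"grip":0.4,"offset":[0,0,0],"angular":[0,0,0]},{"grip":0.4,"offset":[0,0,0],"angular":[0,0,0]},{"grip":0.4,"offset":[0,0,-20],"angular":[0,0,0]},{"grip":0.4,"offset":[0,0,-60],"angular":[0,0,0]},{"grip":0.4,"offset":[0,0,-90],"angular":[0,0,0]},{"grip":0.4,"offset":[0,0,-90],"angular":[0,0,0]}]';python3 chk.py
python3 - <<'E'
from h import *
s,ds=snap("scene","s22");t,dt=snap("top","t22");crop(s,220,360,140,260,5,"c31");crop(t,140,300,180,290,5,"c32")
E
```

```text
t: 30.6
tcp_pos: [0.592, 0.2104, 0.1835]
tool_rot: [1.0, 0.002, 0.002, -0.005]
force: [2.0, 9.2, 8.1]
finger_gap: 0.264
[2.  9.2 8.1] r 0.0888 24.9 q6 1.72
t: 31.3
tcp_pos: [0.5938, 0.2058, 0.2757]
tool_rot: [1.0, 0.003, 0.004, -0.001]
force: [0.5, -0.2, 1.3]
finger_gap: 0.603
[ 0.5 -0.2  1.3] r 0.0886 21.7 q6 1.72
```

View pics/c31.png

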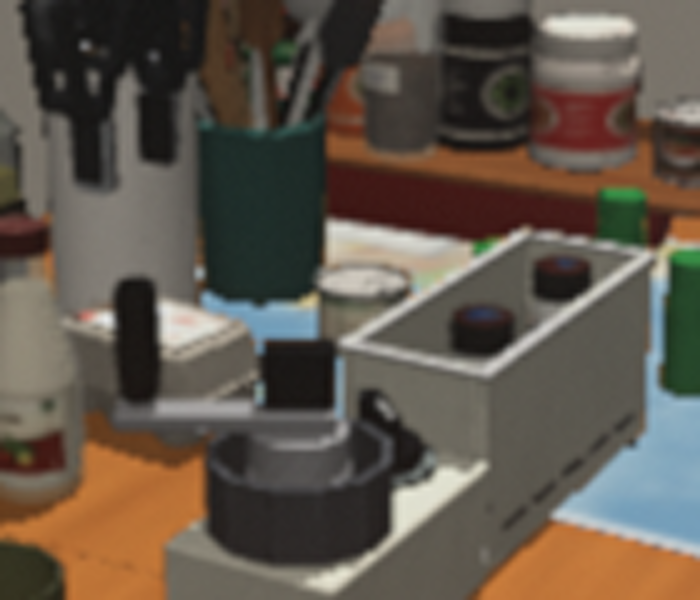

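View pics/c32.png

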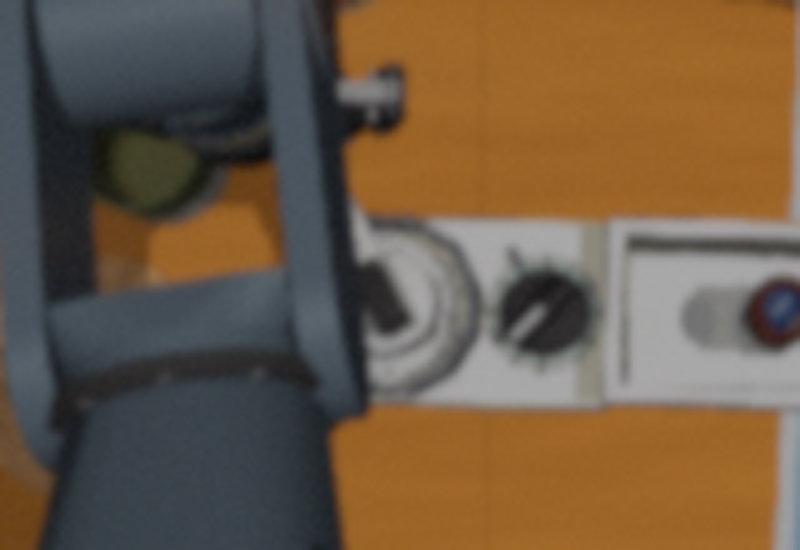

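Run:
```python
from h import *
_,dt=snap("top","t23");_,ds=snap("scene","s23")
un=lambda u,v,x0,y0,f:((u+.5)/f-.5+x0,(v+.5)/f-.5+y0)
h=onz(ds,un(137,284,220,140,5),.2235); v=h[:2]-[.5115,.173]; print(h,np.hypot(*v),np.degrees(np.arctan2(v[1],v[0])))
b=onz(ds,un(299,347,220,140,5),.189);print('bar',b)
go([.5125,.1735,.275],-65); go([.5125,.1735,.275],115)
```

```text
[0.58620153 0.21195444 0.2235    ] 0.08424824858234077 27.54059122181609
bar [0.51069144 0.17478279 0.189     ]
[-77.8, 31.5, -5.2] jaw now -89.7 z [-0.0041, -0.0006, -1.0] turn about tool z -24.7 q6 98.6
[-77.8, 31.5, -5.2] jaw now -89.7 z [-0.0041, -0.0006, -1.0] turn about tool z -24.7 q6 98.6
```

```bash
python3 - <<'E'
from h import *
_,dt=snap("top","t24")
print('mug',onz(dt,(168,210),.09))
E
python3 -m crank '[{"grip":0.5,"offset":[-30,12,0],"angular":[0,0,8]},{"grip":0.5,"offset":[-60,24,0],"angular":[0,0,-8]},{"grip":0.5,"offset":[-78,31,0],"angular":[0,0,-16]},{"grip":0.5,"offset":[-78,31,0],"angular":[0,0,-24]},{"grip":0.5,"offset":[-78,31,0],"angular":[0,0,-27]},{"grip":0.5,"offset":[-78,31,0],"angular":[0,0,-27]},{"grip":0.5,"offset":[-78,31,0],"angular":[0,0,-27]}]'
python3 - <<'E'
from h import *
go([.512,.1732,.1575],-63)
s,ds=snap("scene","s24");crop(s,220,330,170,270,7,"c33")
E
```

```text
mug [0.60603222 0.32065438 0.09      ]
t: 32.25
tcp_pos: [0.5131, 0.1743, 0.2703]
tool_rot: [0.972, 0.235, -0.001, -0.0]
force: [0.6, -0.1, -0.4]
finger_gap: 0.497
[-1.3, 0.5, 112.8] jaw now -62.8 z [-0.0021, -0.0003, -1.0] turn about tool z 0.2 q6 69.8
```

View pics/c33.png

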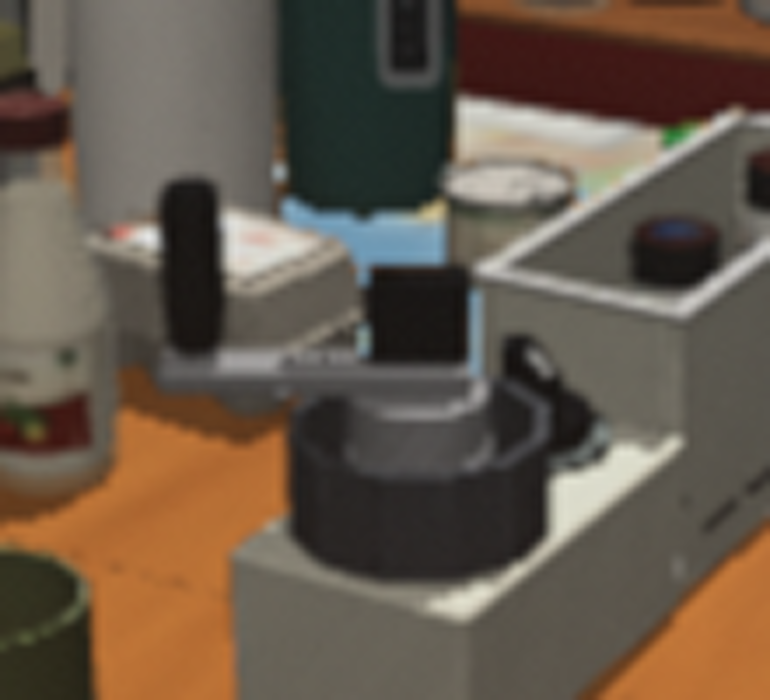

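```bash
python3 -m crank '[{"grip":0.5,"offset":[-1,0,30],"angular":[0,0,0]},{"grip":0.5,"offset":[-1,0,60],"angular":[0,0,0]},{"grip":0.5,"offset":[-1,0,90],"angular":[0,0,0]},{"grip":0.5,"offset":[-1,0,106],"angular":[0,0,0]},{"grip":0.5,"offset":[-1,0,106],"angular":[0,0,0]}]'; python3 -c "
from h import *
go([.512,.1732,.158],-63)"
```

```text
t: 32.8
tcp_pos: [0.5107, 0.1737, 0.1626]
tool_rot: [0.972, 0.236, -0.003, -0.0]
force: [-0.2, -0.3, -1.4]
finger_gap: 0.5
[0.9, 1.0, 4.6] jaw now -62.8 z [-0.0066, -0.0008, -1.0] turn about tool z 0.2 q6 69.7
```

```bash
python3 -m crank '[{"grip":0.5,"offset":[0,0,3],"angular":[0,0,0]},{"grip":0.5,"offset":[0,0,3],"angular":[0,0,0]},{"grip":1,"offset":[0,0,3],"angular":[0,0,0]},{"grip":1,"offset":[0,0,3],"angular":[0,0,0]},{"grip":1,"offset":[0,0,3],"angular":[0,0,0]},{"grip":1,"offset":[0,0,3],"angular":[0,0,0]},{"grip":1,"offset":[0,0,3],"angular":[0,0,0]}]' 80; python3 chk.py
```

```text
t: 33.5
tcp_pos: [0.5132, 0.1744, 0.1635]
tool_rot: [0.972, 0.236, 0.001, -0.0]
force: [-1.1, 1.3, 6.3]
finger_gap: 0.195
[-1.1  1.3  6.3] r 0.0022 40.3 q6 1.21
```

```bash
python3 -m crank '[{"grip":1,"offset":[0,0,-5],"angular":[0,0,0]},{"grip":1,"offset":[0,0,-10],"angular":[0,0,0]},{"grip":1,"offset":[0,0,-15],"angular":[0,0,0]},{"grip":1,"offset":[0,0,-15],"angular":[0,0,0]}]'; python3 -m crank '[{"grip":1,"offset":[0,0,-15],"angular":[0,0,0]},{"grip":1,"offset":[0,0,-30],"angular":[0,0,0]},{"grip":1,"offset":[0,0,-50],"angular":[0,0,0]},{"grip":1,"offset":[0,0,-65],"angular":[0,0,0]},{"grip":1,"offset":[0,0,-65],"angular":[0,0,0]}]'
python3 - <<'E'
from h import *
s,ds=snap("scene","s25");crop(s,200,330,140,270,6,"c34")
go([.4765,.3685,.243],-63); go([.4765,.3685,.243],-40)
E
```

```text
t: 33.9
tcp_pos: [0.5113, 0.1745, 0.1745]
tool_rot: [0.972, 0.236, -0.002, -0.001]
force: [1.2, 3.1, -10.8]
finger_gap: 0.194
t: 34.4
tcp_pos: [0.5139, 0.1738, 0.2446]
tool_rot: [0.972, 0.236, 0.002, 0.001]
force: [1.1, -0.5, -3.5]
finger_gap: 0.187
[57.1, -189.8, 0.1] jaw now -62.7 z [0.0021, -0.0004, -1.0] turn about tool z 0.3 q6 69.6
[57.1, -189.8, 0.1] jaw now -62.7 z [0.0021, -0.0004, -1.0] turn about tool z -22.7 q6 69.6
```

View pics/c34.png

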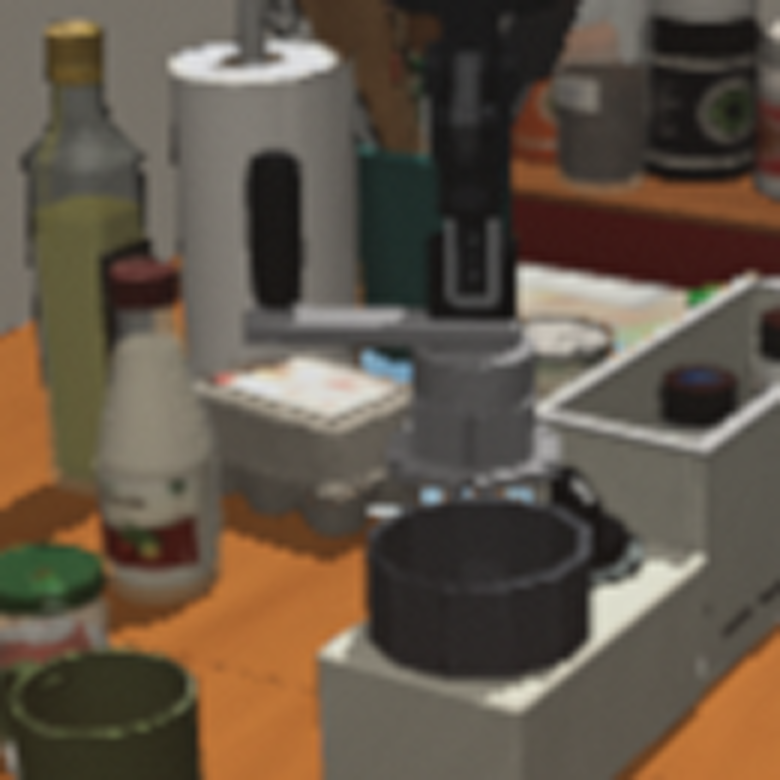

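```bash
python3 -m crank '[{"grip":1,"offset":[6,-20,0],"angular":[0,0,-5]},{"grip":1,"offset":[16,-55,0],"angular":[0,0,-12]},{"grip":1,"offset":[28,-92,0],"angular":[0,0,-20]},{"grip":1,"offset":[38,-128,0],"angular":[0,0,-27]},{"grip":1,"offset":[48,-160,0],"angular":[0,0,-34]},{"grip":1,"offset":[55,-183,0],"angular":[0,0,-40]},{"grip":1,"offset":[57,-190,0],"angular":[0,0,-40]},{"grip":1,"offset":[57,-190,0],"angular":[0,0,-40]}]'
python3 -c "
from h import *
go([.4765,.3685,.243],-23)"
python3 -m crank '[{"grip":1,"offset":[0,0,40],"angular":[0,0,0]},{"grip":1,"offset":[0,0,80],"angular":[0,0,0]},{"grip":1,"offset":[0,0,120],"angular":[0,0,0]},{"grip":1,"offset":[0,0,145],"angular":[0,0,0]},{"grip":1,"offset":[0,0,148],"angular":[0,0,0]},{"grip":1,"offset":[0,0,148],"angular":[0,0,0]}]'
python3 - <<'E'
from h import *
go([.4765,.3685,.0845],-23)
s,ds=snap("scene","s26");crop(s,200,330,210,340,6,"c35")
E
```

```text
t: 35.25
tcp_pos: [0.475, 0.3691, 0.241]
tool_rot: [0.832, 0.555, -0.001, 0.0]
force: [1.0, -0.6, -4.1]
finger_gap: 0.195
[0.1, 1.6, -2.0] jaw now -22.6 z [-0.0022, -0.0019, -1.0] turn about tool z 0.4 q6 49.9
t: 35.85
tcp_pos: [0.4763, 0.3676, 0.0938]
tool_rot: [0.833, 0.554, -0.001, 0.0]
force: [0.2, 0.3, -3.3]
finger_gap: 0.194
[0.9, -0.2, 9.3] jaw now -22.8 z [-0.0015, -0.0012, -1.0] turn about tool z 0.2 q6 49.8
```

View pics/c35.png

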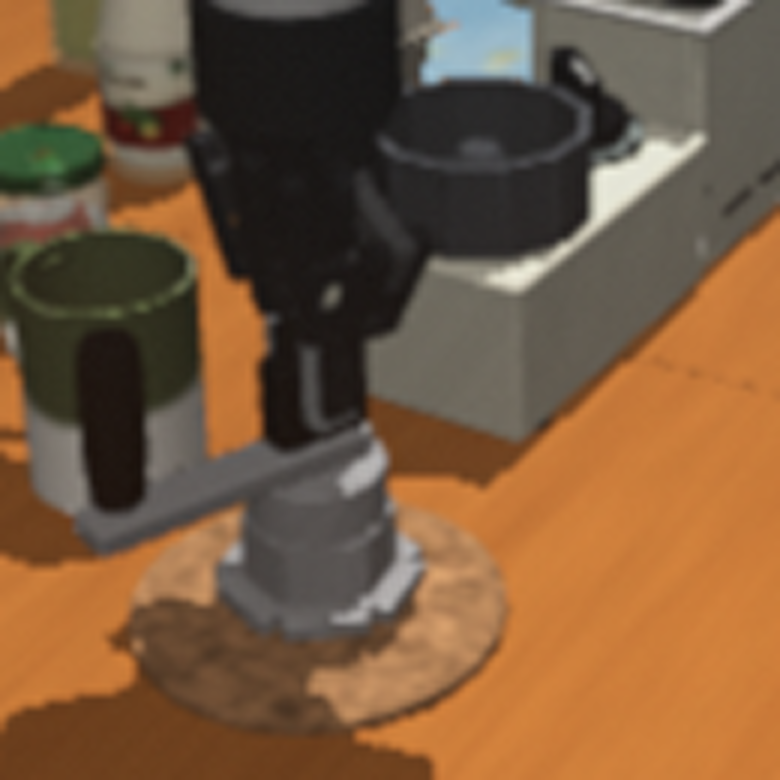

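Over the mat, level. Lowering the last ~9 mm.

```bash
python3 -m crank '[{"grip":1,"offset":[0,0,4],"angular":[0,0,0]},{"grip":1,"offset":[0,0,7],"angular":[0,0,0]},{"grip":1,"offset":[0,0,7],"angular":[0,0,0]}]'; python3 -m crank '[{"grip":1,"offset":[0,0,2],"angular":[0,0,0]},{"grip":1,"offset":[0,0,2],"angular":[0,0,0]}]';python3 -m crank '[{"grip":1,"offset":[0,0,2],"angular":[0,0,0]},{"grip":1,"offset":[0,0,2],"angular":[0,0,0]}]'
```

```text
t: 36.2
tcp_pos: [0.4763, 0.369, 0.088]
tool_rot: [0.832, 0.554, 0.0, 0.0]
force: [0.8, 0.0, -3.6]
finger_gap: 0.195
t: 36.4
tcp_pos: [0.476, 0.369, 0.0854]
tool_rot: [0.832, 0.555, 0.0, 0.0]
force: [-0.2, 0.2, -3.8]
finger_gap: 0.192
t: 36.6
tcp_pos: [0.4764, 0.3693, 0.0843]
tool_rot: [0.832, 0.555, 0.001, -0.0]
force: [-0.7, -0.5, 2.1]
finger_gap: 0.198
```

Contact (−3.8 → +2.1 N). Releasing and rising.

```bash
python3 -m crank '[{"grip":0.8,"offset":[0,0,0],"angular":[0,0,0]},{"grip":0.6,"offset":[0,0,0],"angular":[0,0,0]},{"grip":0.5,"offset":[0,0,0],"angular":[0,0,0]},{"grip":0.5,"offset":[0,0,0],"angular":[0,0,0]},{"grip":0.5,"offset":[0,0,-25],"angular":[0,0,0]},{"grip":0.5,"offset":[0,0,-65],"angular":[0,0,0]},{"grip":0.5,"offset":[0,0,-115],"angular":[0,0,0]},{"grip":0.5,"offset":[0,0,-150],"angular":[0,0,0]},{"grip":0.5,"offset":[0,0,-150],"angular":[0,0,0]}]'
python3 - <<'E'
from h import *
s,ds=snap("scene","s27");t,dt=snap("top","t27");crop(s,200,330,210,340,6,"c36");crop(t,225,275,215,270,14,"c37")
E
```

```text
t: 37.5
tcp_pos: [0.4795, 0.3707, 0.2395]
tool_rot: [0.832, 0.554, 0.006, 0.001]
force: [0.7, 1.4, -1.1]
finger_gap: 0.503
```

View pics/c36.png

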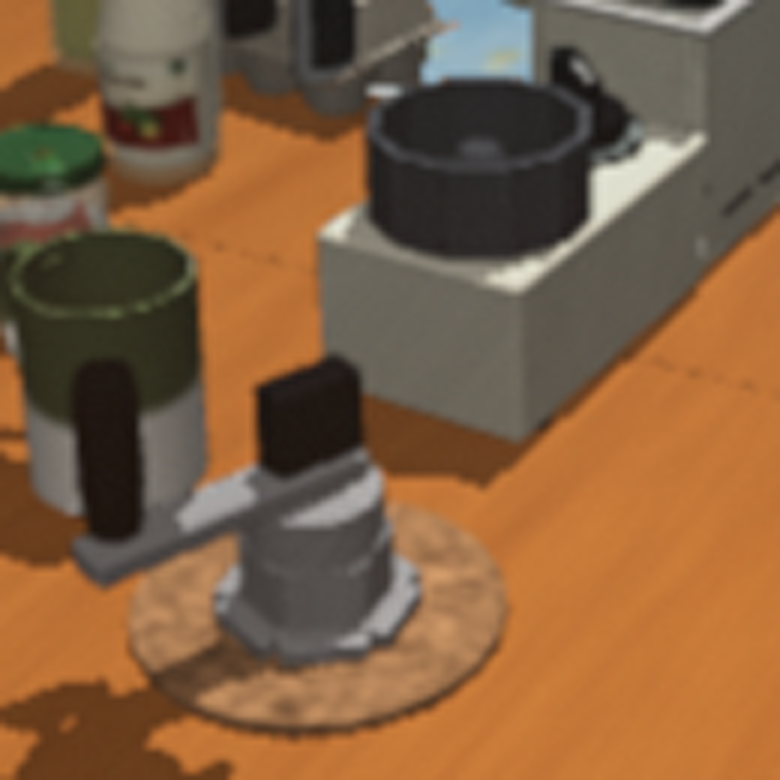

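View pics/c37.png

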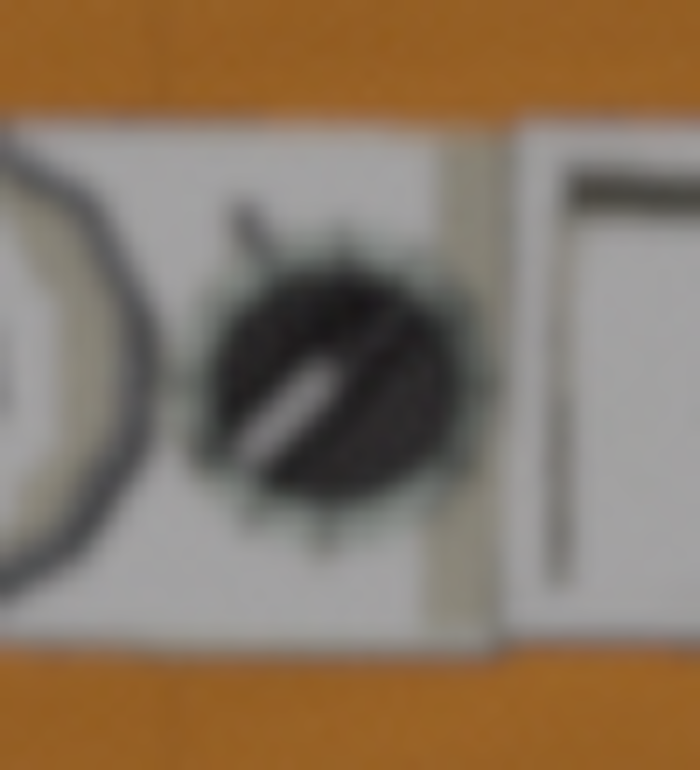

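Run:
```python
from h import *
_,dt=snap("top","t28");_,ds=snap("scene","s28")
un=lambda u,v:((u+.5)/14-.5+225,(v+.5)/14-.5+215)
A=onz(dt,un(247,455),.127);B=onz(dt,un(330,365),.127); v=A-B; print('pointer',A,B,np.degrees(np.arctan2(v[1],v[0])))
for p in((232,200),(270,260),(322,550),(342,235),(180,385),(492,392)): print(p,onz(dt,un(*p),.085).round(4))
M1=onz(dt,un(232,200),.085);M2=onz(dt,un(268,258),.085);v=M1-M2;print('mark dir',np.degrees(np.arctan2(v[1],v[0])))
print('disc c',onz(dt,un(338,388),.1))
p,_,_=tool();go([.507,.088,.20],0)
```

```text
pointer [0.49343033 0.10436287 0.127     ] [0.51113859 0.08765075 0.127     ] 136.65770097068238
(232, 200) [0.5484 0.1097 0.085 ]
(270, 260) [0.5358 0.1019 0.085 ]
(322, 550) [0.4758 0.0917 0.085 ]
(342, 235) [0.5408 0.087  0.085 ]
(180, 385) [0.5103 0.1207 0.085 ]
(492, 392) [0.5078 0.0563 0.085 ]
mark dir 31.17567752663006
disc c [0.50818365 0.08739301 0.1       ]
[-246.3, 137.5, 32.2] jaw now -22.7 z [-0.0027, -0.0014, -1.0] turn about tool z -22.7 q6 49.8
```

```bash
python3 -m crank '[{"grip":0.65,"offset":[-40,22,0],"angular":[0,0,-8]},{"grip":0.65,"offset":[-80,44,0],"angular":[0,0,-16]},{"grip":0.65,"offset":[-120,66,0],"angular":[0,0,-24]},{"grip":0.65,"offset":[-160,88,0],"angular":[0,0,-32]},{"grip":0.65,"offset":[-200,110,0],"angular":[0,0,-40]},{"grip":0.65,"offset":[-235,130,10],"angular":[0,0,-48]},{"grip":0.65,"offset":[-246,137,20],"angular":[0,0,-56]},{"grip":0.65,"offset":[-246,137,30],"angular":[0,0,-64]},{"grip":0.65,"offset":[-246,137,30],"angular":[0,0,-69]},{"grip":0.65,"offset":[-246,137,30],"angular":[0,0,-69]}]' 30
python3 -m crank '[{"grip":0.65,"offset":[0,0,10],"angular":[0,0,0]},{"grip":0.65,"offset":[0,0,20],"angular":[0,0,0]},{"grip":0.65,"offset":[0,0,20],"angular":[0,0,0]}]'
python3 - <<'E'
from h import *
go([.508,.088,.108],46.7)
s,ds=snap("scene","s29");crop(s,250,330,150,240,8,"c38");t,dt=snap("top","t29");crop(t,190,300,200,290,7,"c39")
E
```

```text
t: 38.7
tcp_pos: [0.5064, 0.0888, 0.2012]
tool_rot: [0.372, 0.928, -0.001, -0.002]
force: [1.0, 0.4, -0.6]
finger_gap: 0.349
t: 39.0
tcp_pos: [0.5062, 0.0894, 0.1813]
tool_rot: [0.372, 0.928, -0.001, -0.002]
force: [0.3, 0.2, 0.3]
finger_gap: 0.355
[-2.5, 0.5, 73.3] jaw now 46.3 z [-0.0044, 0.0002, -1.0] turn about tool z -0.4 q6 -48.8
```

View pics/c38.png

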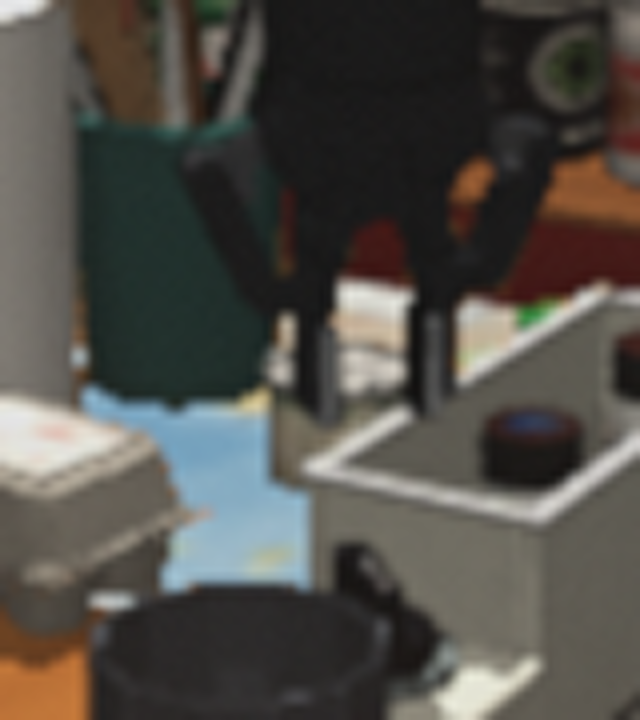

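```bash
python3 -m crank '[{"grip":0.65,"offset":[-2,0,25],"angular":[0,0,0]},{"grip":0.65,"offset":[-2,0,45],"angular":[0,0,0]},{"grip":0.65,"offset":[-2,0,55],"angular":[0,0,0]},{"grip":0.65,"offset":[-2,0,55],"angular":[0,0,0]}]'
python3 - <<'E'
from h import *
go([.508,.088,.112],46.7)
s,ds=snap("scene","s30");crop(s,250,330,150,240,8,"c40")
E
```

```text
t: 39.5
tcp_pos: [0.5084, 0.0878, 0.1274]
tool_rot: [0.372, 0.928, -0.0, -0.001]
force: [-0.5, -0.2, -0.6]
finger_gap: 0.351
[0.4, -0.2, 15.4] jaw now 46.3 z [-0.0025, 0.0001, -1.0] turn about tool z -0.4 q6 -49.0
```

View pics/c40.png

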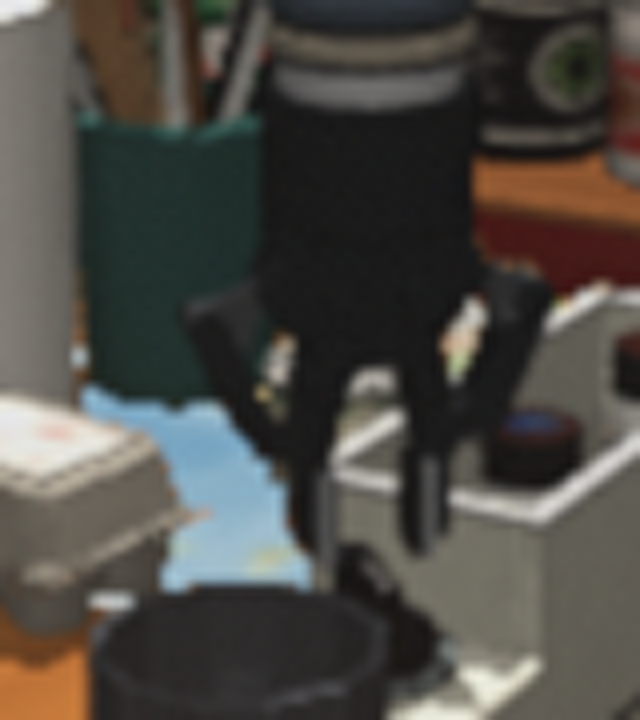

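```bash
python3 -m crank '[{"grip":0.65,"offset":[0,0,8],"angular":[0,0,0]},{"grip":0.65,"offset":[0,0,15],"angular":[0,0,0]},{"grip":0.65,"offset":[0,0,15],"angular":[0,0,0]}]'
python3 -m crank '[{"grip":1,"offset":[0,0,0],"angular":[0,0,0]},{"grip":1,"offset":[0,0,0],"angular":[0,0,0]},{"grip":1,"offset":[0,0,0],"angular":[0,0,0]},{"grip":1,"offset":[0,0,0],"angular":[0,0,0]},{"grip":1,"offset":[0,0,0],"angular":[0,0,0]}]' 25
python3 -c "
from h import *
go([.508,.088,.112],-62.3)"
```

```text
t: 39.85
tcp_pos: [0.5087, 0.0878, 0.1128]
tool_rot: [0.372, 0.928, -0.0, -0.001]
force: [-0.1, 0.7, -0.5]
finger_gap: 0.351
t: 40.35
tcp_pos: [0.5094, 0.088, 0.1135]
tool_rot: [0.372, 0.928, 0.0, 0.0]
force: [0.6, 2.2, 0.4]
finger_gap: 0.154
[1.1, -1.0, 1.5] jaw now 46.3 z [0.0007, 0.0003, -1.0] turn about tool z -71.4 q6 -49.0
```

```bash
python3 -m crank '[{"grip":1,"offset":[0,0,0],"angular":[0,0,7]},{"grip":1,"offset":[0,0,0],"angular":[0,0,14]},{"grip":1,"offset":[0,0,0],"angular":[0,0,21]},{"grip":1,"offset":[0,0,0],"angular":[0,0,28]},{"grip":1,"offset":[0,0,0],"angular":[0,0,35]},{"grip":1,"offset":[0,0,0],"angular":[0,0,42]},{"grip":1,"offset":[0,0,0],"angular":[0,0,49]},{"grip":1,"offset":[0,0,0],"angular":[0,0,56]},{"grip":1,"offset":[0,0,0],"angular":[0,0,63]},{"grip":1,"offset":[0,0,0],"angular":[0,0,70]}]'
python3 -m crank '[{"grip":1,"offset":[0,0,0],"angular":[0,0,7]},{"grip":1,"offset":[0,0,0],"angular":[0,0,14]},{"grip":1,"offset":[0,0,0],"angular":[0,0,21]},{"grip":1,"offset":[0,0,0],"angular":[0,0,28]},{"grip":1,"offset":[0,0,0],"angular":[0,0,35]},{"grip":1,"offset":[0,0,0],"angular":[0,0,38.5]},{"grip":1,"offset":[0,0,0],"angular":[0,0,38.5]},{"grip":1,"offset":[0,0,0],"angular":[0,0,38.5]}]'
python3 -c "
from h import *
go([.508,.088,.112],-62.3)
print(manip.sense()['ft_torque'])"
```

```text
t: 41.35
tcp_pos: [0.508, 0.0877, 0.1135]
tool_rot: [0.838, 0.545, -0.001, -0.001]
force: [-2.3, 1.7, 2.6]
finger_gap: 0.152
t: 42.15
tcp_pos: [0.5074, 0.0882, 0.1134]
tool_rot: [0.97, 0.241, -0.002, -0.001]
force: [-3.2, 3.4, 6.1]
finger_gap: 0.151
[0.4, 0.5, 1.4] jaw now -62.1 z [-0.0035, 0.0008, -1.0] turn about tool z 0.2 q6 59.5
[ 0.61400762  0.78753359 -0.12949494]
```

Now release, rise, and move aside to look at the dial.

```bash
python3 -m crank '[{"grip":0.8,"offset":[0,0,0],"angular":[0,0,0]},{"grip":0.7,"offset":[0,0,0],"angular":[0,0,0]},{"grip":0.7,"offset":[0,0,0],"angular":[0,0,0]},{"grip":0.7,"offset":[0,0,-20],"angular":[0,0,0]},{"grip":0.7,"offset":[0,0,-60],"angular":[0,0,0]},{"grip":0.7,"offset":[0,0,-110],"angular":[0,0,0]},{"grip":0.7,"offset":[0,0,-150],"angular":[0,0,0]},{"grip":0.7,"offset":[-40,20,-170],"angular":[0,0,0]},{"grip":0.7,"offset":[-80,40,-170],"angular":[0,0,0]},{"grip":0.7,"offset":[-80,40,-170],"angular":[0,0,0]}]'
python3 - <<'E'
from h import *
t,dt=snap("top","t31");crop(t,225,275,215,270,14,"c41")
E
```

```text
t: 43.15
tcp_pos: [0.4549, 0.0121, 0.2841]
tool_rot: [0.971, 0.239, -0.0, 0.001]
force: [0.3, 0.8, 0.1]
finger_gap: 0.298
```

View pics/t31.png

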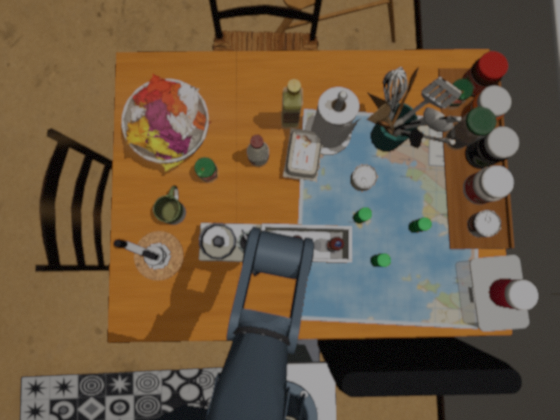

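View pics/c41.png

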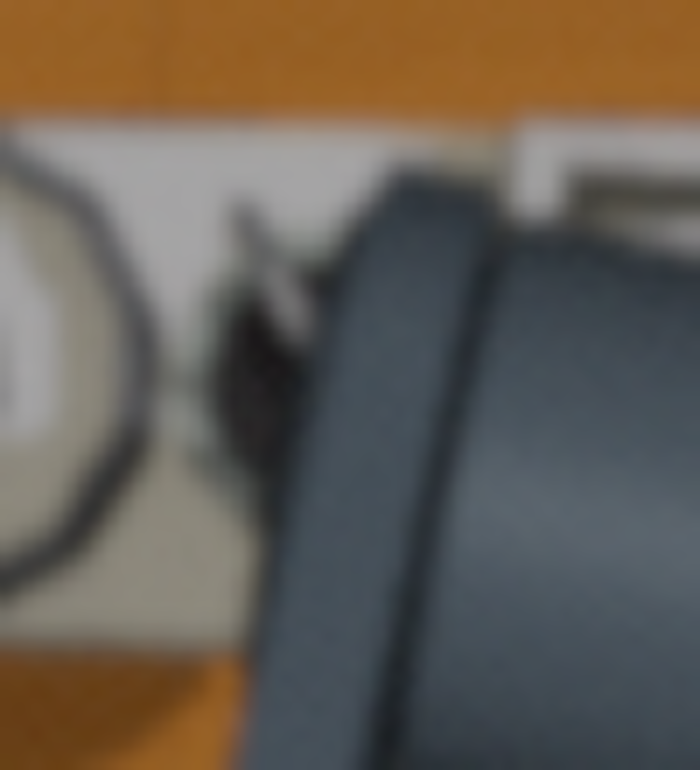

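```bash
python3 -m crank '[{"grip":0.7,"offset":[-20,40,0],"angular":[0,0,0]},{"grip":0.7,"offset":[-40,80,0],"angular":[0,0,0]},{"grip":0.7,"offset":[-65,125,0],"angular":[0,0,0]},{"grip":0.7,"offset":[-85,165,0],"angular":[0,0,0]},{"grip":0.7,"offset":[-105,205,0],"angular":[0,0,0]},{"grip":0.7,"offset":[-125,245,0],"angular":[0,0,0]},{"grip":0.7,"offset":[-145,285,0],"angular":[0,0,0]},{"grip":0.7,"offset":[-145,285,0],"angular":[0,0,0]}]'
python3 - <<'E'
from h import *
t,dt=snap("top","t32");crop(t,225,275,215,270,14,"c42")
s,ds=snap("scene","s32")
E
```

```text
t: 44.0
tcp_pos: [0.4638, -0.3108, 0.2827]
tool_rot: [0.971, 0.239, 0.001, 0.002]
force: [-0.8, 0.8, 0.3]
finger_gap: 0.301
```

View pics/c42.png

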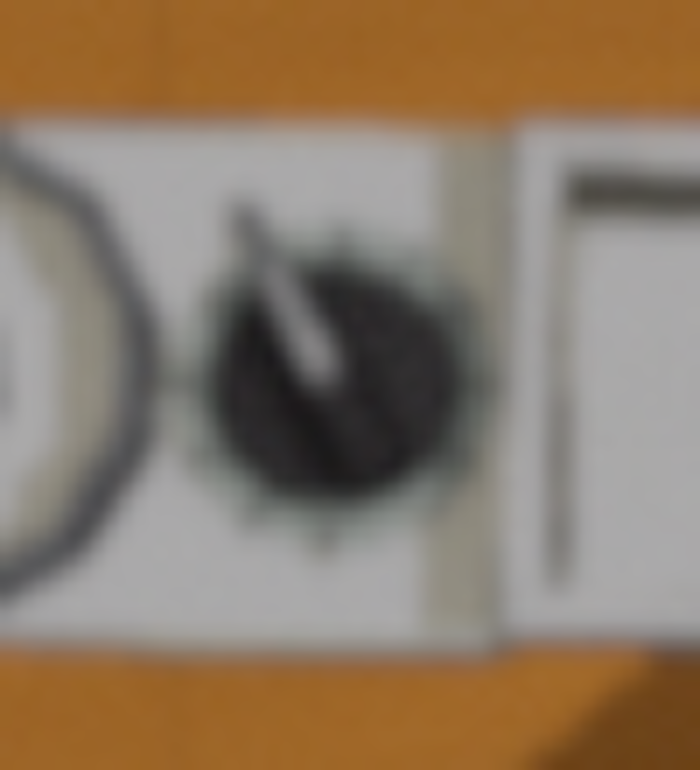

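View pics/t32.png

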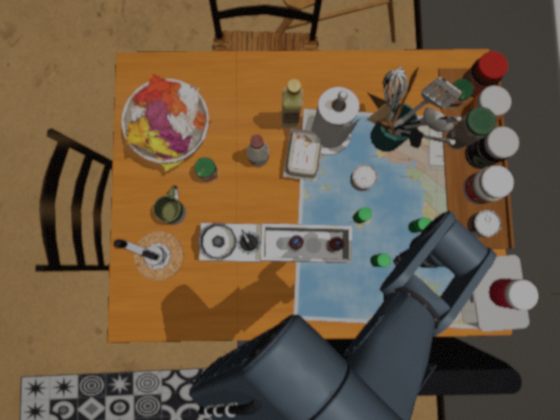

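View pics/s32.png

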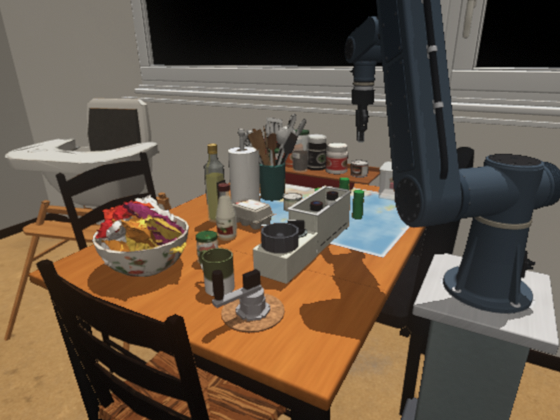

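Run:
```python
from h import *
t,dt=snap("top","t33")
un=lambda u,v:((u+.5)/14-.5+225,(v+.5)/14-.5+215)
A=onz(dt,un(268,270),.127);B=onz(dt,un(323,375),.127); v=A-B; w=np.degrees(np.arctan2(v[1],v[0])); print('pointer',A,B,w,'dial',177.8-w)
# pointer via bright pixels on upscaled image
g=cv2.resize(cv2.cvtColor(t,cv2.COLOR_BGR2GRAY)[215:270,225:275],None,fx=14,fy=14,interpolation=cv2.INTER_CUBIC)
yy,xx=np.mgrid[:g.shape[0],:g.shape[1]]
m=(g>95)&((xx-335)**2+(yy-385)**2<115**2)
pts=np.c_[xx[m],yy[m]].astype(np.float32); print(len(pts)); f=cv2.fitLine(pts,cv2.DIST_L2,0,.01,.01).ravel(); print(f)
a=onz(dt,un(f[2]-50*f[0],f[3]-50*f[1]),.127);b=onz(dt,un(f[2]+50*f[0],f[3]+50*f[1]),.127);d=b-a;print(np.degrees(np.arctan2(d[1],d[0])))
crop(t,120,200,220,290,10,"c43");crop(t,255,360,215,275,7,"c44")
```

```text
pointer [0.53038187 0.09989684 0.127     ] [0.50916037 0.08906693 0.127     ] 27.03646096594788 dial 150.76353903405214
3000
[  0.4513129    0.89236575 302.18234    329.096     ]
-153.77814610421925
```

View pics/c43.png

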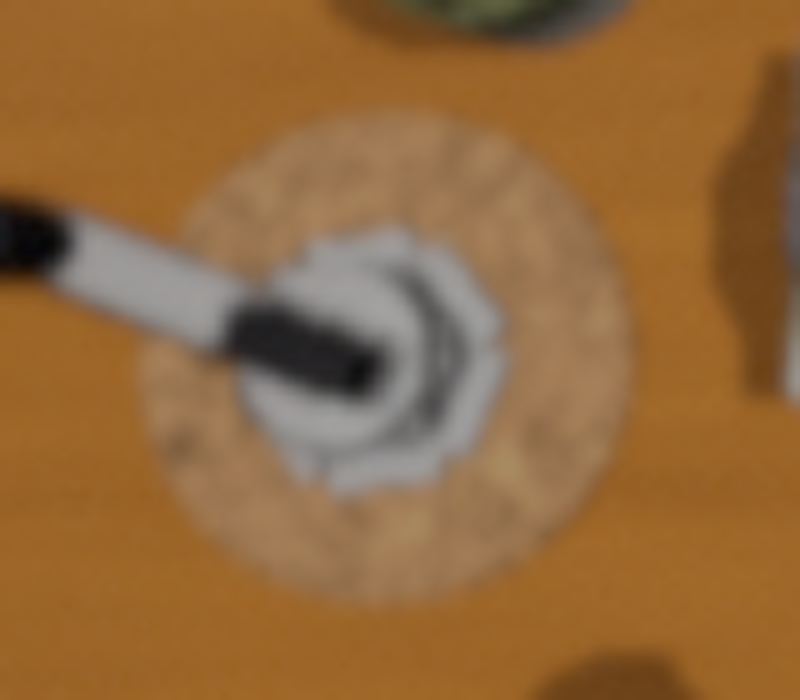

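View pics/c44.png

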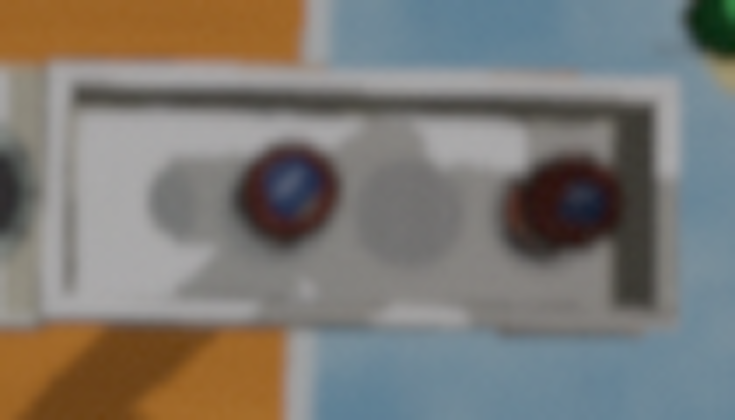

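```bash
python3 -c "
from station import manip
print(manip.sense()['t'],manip.sense()['force']); print(manip.sign_off())"
```

```text
44.15 [-0.47682004  0.21493903  0.15985333]
the job is handed in; nothing more can be done
None
```

I finished the whole job and handed it in at about 44 s; sign-off reports no verdict. Only two dark-lidded jars were there, and both went upright onto the raised tray, on marks -87 and +29.

- **Tray:** I seated the crank after feeling for the hexagon with about 21° of clockwise turning. It dropped to the collar floor, and I turned it clockwise about 1.5 turns by the handle. It hit a hard stop of about 2 N m at the handle. The jar lid tops then measured 0.130 to 0.132 m, below the 0.140 m rim, where about 0.131 m was expected.
- **Crank:** It went back upright on the cork mat, close to the centre. Its arm now points about 67° to the left rather than the way it started.
- **Dial:** The pointer reads about 151 to 152° against the mark at 150°, within my roughly 1.5° measuring error, and the last picture shows it in line with the thick bar.
- **Other things on the table:** The mug, tin, glass jar, sauce and the three green lookalike jars look unmoved in the last views, judged by eye only. No knock to the crank was seen.
- **Disagreements:** Two estimates of the collar centre differed by about 3.5 mm. I used the camera fit, and the crank went in with no side force. While I turned the crank, the hand also slid about 4 mm outward on the handle, with no ill effect.

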